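Hang mosaic samples on the curing rack and wind them up to the blower

ROBOT

A 6-joint arm with a two-finger parallel gripper is mounted at the origin on the work surface. World frame = base frame: x ahead of the robot, y to its left, z up, the work surface at z = 0. Lengths are in mm, angles in rad, forces in N, time in s.
With the tool pointing down it reaches from about 350 to 775 mm from the base axis. Payload 7.3 kg.
Tool frame: the origin (TCP) lies at the very end of the fingers, on their centre line; the grasp point (between the pads) lies 19 mm behind it; x points along the fingers, z is the direction in which the jaws open and shut, and the axes are right-handed (so a half turn about x gives the same grasp; the last joint's range is limited). The gripper opens to 92 mm and grips with 3 to 60 N. Pads are 19 mm wide; open, the fingers measure 130 mm over their backs; the gripper's body (75 mm by 190 mm) begins 47 mm behind the grasp point.
Start: joints at [1.058, 0.342, 1.524, -0, 1.275, -0.146], TCP at [188.268, 490.102, 226.741] pointing down, gripper open.
Joint ranges: [-2.53, 2.53], [-0.77, 2.02], [0.04, 2.7], [-1, 4.14], [0.28, 2.66], [-3.11, 3.11]. Speed limits (rad/s): [2.57, 2.57, 3.14, 3.14, 3.14, 3.14].

INTERFACE

Orientations are given as [roll, pitch, yaw] about the fixed x, y, z axes, in that order (R = Rz(yaw) Ry(pitch) Rx(roll)).
In Python, from plant import * gives the robot as it stands.
- The arm moves only by the tool carry_out, never from a script. Its argument "rows" is a list of rows, each a list of 4 numbers: the shift along the world's x, y, z in mm, then the turn about the world's z in degrees. In form: [[x, y, z, twist], ...]. A call has 1 to 20 rows; each row is the pose to reach, as a shift and turn from the pose measured when the call began; what a row does not reach only later rows make up. A row lasts 1/12 s, in which the tool goes at most 41.7 mm and 7.16 degrees, less where a joint would pass 70% of its speed; a pose out of reach is approached as far as the arm can. A call with a gripper value outside its range is refused whole. "hand" is the finger opening in mm, from 0 to 91.8, set as the call begins (left out, the last holds). The fingers move at their own pace and stop on an object; the grip force is fixed at half the most. Time passes only in rows, so rows that repeat a pose let the fingers close. It gives the time, the measured TCP pose, the force and the opening at its end, in the units of the state.
- get_obs(): the state, without advancing time (a new reading comes with each control period).
- capture(name): name is "scene" or "top" or "wrist"; returns the picture (384x512x3 uint8, red, green, blue); there is no depth.
- camera_info(name): a dict with "camera_matrix" (3x3 intrinsics, pixels), "pose" (4x4, takes a point from camera to world coordinates); the wrist camera has in their place "mount" (4x4, takes a point from camera to tool coordinates, whose origin is the TCP and whose axes are the tool frame's). Camera axes: x right, y down, z forward; pixel columns grow to the right and rows downward; lengths in mm; the calibration is good to about 2 mm. A picture is of the moment at which its call begins: read the wrist's pose just before it. camera_info takes no time and is no camera call.
- close_job(): hands the job in, once; it reports no verdict.
The state is a dict: "time": time; "joint_positions": joint angles; "dq": joint speeds; "tau": joint torques, N m; "tool_pos": TCP position; "tcp_rot": TCP orientation; "contact_force": force on the tool from outside, world axes, zero at the start; "moment": the same for the moment, N m; "grip_width": finger opening in mm.
Only numpy, scipy, OpenCV 4.12 (cv2) and the standard library are available. Lean on these libraries where they do the work, as an engineer would, in place of code of your own. Each camera call takes 0.05 s, during which the arm holds its last target. There are 200 camera calls.

TASK

Wind the handwheel until the rack's red pointer stands on the green loading mark, and with the rail there hang every mosaic sample saddle from the wooden board squarely over the bar between its posts, side by side with a clear gap between neighbours. Then wind the loaded rail to the blue curing mark, with all samples still hanging, and only then throw the orange blower lever fully over, away from you. Leave the tub, the strip box and the nippers where they are.

Things in the scene. Friction and masses are not known exactly. Their poses are not given: they have to be found in the camera images.
- saddle0_grip (a point): Mosaic sample saddle, white and grey marble chips; may be absent. Rigid inverted U open below, y 50 z 88 mm, 0.3 kg: legs 30 high, 40 apart inside, toes turned out to x 90 mm; two 45-degree slopes meet in a ridge along y (outside 56 mm above the feet), on it a black grip block x 14 y 36 mm up to the top. Point: in the block, 74 mm above the feet, z up; 34 mm above the bar's centre line when hung, ridge along the bar, either way round.
- saddle1_grip (a point): Mosaic sample saddle, terracotta red chips; may be absent. Rigid inverted U open below, y 50 z 88 mm, 0.3 kg: legs 30 high, 40 apart inside, toes turned out to x 90 mm; two 45-degree slopes meet in a ridge along y (outside 56 mm above the feet), on it a black grip block x 14 y 36 mm up to the top. Point: in the block, 74 mm above the feet, z up; 34 mm above the bar's centre line when hung, ridge along the bar, either way round.
- saddle2_grip (a point): Mosaic sample saddle, blue and clear glass chips; may be absent. Rigid inverted U open below, y 50 z 88 mm, 0.3 kg: legs 30 high, 40 apart inside, toes turned out to x 90 mm; two 45-degree slopes meet in a ridge along y (outside 56 mm above the feet), on it a black grip block x 14 y 36 mm up to the top. Point: in the block, 74 mm above the feet, z up; 34 mm above the bar's centre line when hung, ridge along the bar, either way round.
- saddle3_grip (a point): Mosaic sample saddle, yellow and sand chips; may be absent. Rigid inverted U open below, y 50 z 88 mm, 0.3 kg: legs 30 high, 40 apart inside, toes turned out to x 90 mm; two 45-degree slopes meet in a ridge along y (outside 56 mm above the feet), on it a black grip block x 14 y 36 mm up to the top. Point: in the block, 74 mm above the feet, z up; 34 mm above the bar's centre line when hung, ridge along the bar, either way round.
- bar_mid (a point): Steel hanging bar, 12 mm thick, 244 mm long between two posts whose tops are 10 mm above its centre line, on the sliding carriage, 130 mm above the table. Point: on its centre line, half-way; y runs along the bar, x is level across it, the way the carriage slides away from the robot.
- pointer (a point): Red pointer of the carriage, over the white scale on the robot's right of the rack. This point is near its tip, on the pointer's centre line; x is the slide direction (away from the robot).
- mark_load (a point): Green clip on the scale: the loading mark (nearer the robot). The pointer stands on it when the two points agree along x. x is the slide direction.
- mark_cure (a point): Blue clip on the scale: the curing mark (nearer the blower). The pointer stands on it when the two points agree along x. x is the slide direction.
- crank (a joint): Turn of the handwheel that drives the carriage's screw, rad, 0 to 35.3; grows clockwise seen from above, and 16 mm of carriage travel away from the robot come with each full turn (2.546 mm per rad). Stiff (about 2 N at the handle) and self-locking: it stays where it is left, and pushing the carriage does not move it.
- crank_axis (a point): On the handwheel's vertical axis, at the height of the middle of its handle, 116 mm above the table. Handwheel: aluminium disc 116 mm across, top 93 mm above the table, on a green gearbox at the rack's front right corner.
- crank_handle (a point): Red upright handle of the handwheel, 20 mm thick and 44 mm high, revolving freely on its pin, 45 mm out from the axis. This point is at its middle; its top is 22 mm higher, the disc 23 mm lower.
- switch (a joint): Orange toggle lever of the blower, rad: 0 off (leaning towards the robot), 1.0 fully on (leaning away from it). Stays where it is left.
- switch_tip (a point): Centre of the 26 mm orange ball at the tip of the toggle lever, 60 mm from its pivot, on a small grey block at the rack's right, behind the handwheel. Pushed in the slide direction (the bar's x), it goes from leaning about 0.5 rad to one side of upright to 0.5 rad to the other, so the tip travels about 58 mm.
- mortar_tub: Bystander: white mortar tub, 110 mm across, 100 mm high; origin under its centre.
- strip_box: Bystander: yellow box of marble strips, 130 x 100 x 50 mm; origin under its centre.
- nippers: Bystander: orange-handled tile nippers lying flat, about 145 mm long, 12 mm thick; origin near the pivot.
Things that resemble listed ones, but are neither listed nor needed, are in the scene too. Leave any purple look-alike of the part that bears saddle1_grip alone.

How it is judged (in metres and radians):
On the way, in this order (a step that is already met when the one before it is completed fails the run):
1. the pointer stands still on the green loading mark (x of pointer in the frame of mark_load between -0.0025 and 0.0025 m and velocity of joint crank between -0.2 and 0.2 rad/s), for 0.3 s.
2. all samples hang on the bar, apart from one another, with the pointer still on the green mark (x of saddle0_grip in the frame of bar_mid between -0.015 and 0.015 m and y of saddle0_grip in the frame of bar_mid between -0.102 and 0.102 m and z of saddle0_grip in the frame of bar_mid between 0.026 and 0.042 m and angle between each of saddle0_grip, saddle1_grip, saddle2_grip, saddle3_grip's own z axis and vertical below 0.3 rad and angle between the y axis of each of saddle0_grip, saddle1_grip, saddle2_grip, saddle3_grip and the y axis of bar_mid, either way round below 0.3 rad and contact force between each of saddle0, saddle1, saddle2, saddle3 and the fingers below 0.2 N and linear speed of each of saddle0, saddle1, saddle2, saddle3 below 0.05 m/s and x of saddle1_grip in the frame of bar_mid between -0.015 and 0.015 m and y of saddle1_grip in the frame of bar_mid between -0.102 and 0.102 m and z of saddle1_grip in the frame of bar_mid between 0.026 and 0.042 m and x of saddle2_grip in the frame of bar_mid between -0.015 and 0.015 m and y of saddle2_grip in the frame of bar_mid between -0.102 and 0.102 m and z of saddle2_grip in the frame of bar_mid between 0.026 and 0.042 m and x of saddle3_grip in the frame of bar_mid between -0.015 and 0.015 m and y of saddle3_grip in the frame of bar_mid between -0.102 and 0.102 m and z of saddle3_grip in the frame of bar_mid between 0.026 and 0.042 m and distance between saddle0_grip and saddle1_grip above 0.053 m and distance between each of saddle0_grip, saddle1_grip and saddle2_grip above 0.053 m and distance between each of saddle0_grip, saddle1_grip, saddle2_grip and saddle3_grip above 0.053 m and x of pointer in the frame of mark_load between -0.0025 and 0.0025 m), for 0.3 s.
3. the pointer stands still on the blue curing mark with all samples hanging (x of saddle0_grip in the frame of bar_mid between -0.015 and 0.015 m and y of saddle0_grip in the frame of bar_mid between -0.102 and 0.102 m and z of saddle0_grip in the frame of bar_mid between 0.026 and 0.042 m and angle between each of saddle0_grip, saddle1_grip, saddle2_grip, saddle3_grip's own z axis and vertical below 0.3 rad and angle between the y axis of each of saddle0_grip, saddle1_grip, saddle2_grip, saddle3_grip and the y axis of bar_mid, either way round below 0.3 rad and contact force between each of saddle0, saddle1, saddle2, saddle3 and the fingers below 0.2 N and linear speed of each of saddle0, saddle1, saddle2, saddle3 below 0.05 m/s and x of saddle1_grip in the frame of bar_mid between -0.015 and 0.015 m and y of saddle1_grip in the frame of bar_mid between -0.102 and 0.102 m and z of saddle1_grip in the frame of bar_mid between 0.026 and 0.042 m and x of saddle2_grip in the frame of bar_mid between -0.015 and 0.015 m and y of saddle2_grip in the frame of bar_mid between -0.102 and 0.102 m and z of saddle2_grip in the frame of bar_mid between 0.026 and 0.042 m and x of saddle3_grip in the frame of bar_mid between -0.015 and 0.015 m and y of saddle3_grip in the frame of bar_mid between -0.102 and 0.102 m and z of saddle3_grip in the frame of bar_mid between 0.026 and 0.042 m and distance between saddle0_grip and saddle1_grip above 0.053 m and distance between each of saddle0_grip, saddle1_grip and saddle2_grip above 0.053 m and distance between each of saddle0_grip, saddle1_grip, saddle2_grip and saddle3_grip above 0.053 m and x of pointer in the frame of mark_cure between -0.0025 and 0.0025 m and velocity of joint crank between -0.2 and 0.2 rad/s), for 0.3 s.
4. the blower lever is thrown fully on (value of joint switch above 0.85 rad), for 0.2 s.
At the end, for the whole second after the job is handed in: Pointer still, within 2.5 mm of the blue mark along the scale; every present sample hangs released and at rest over the bar between the posts (crown seated, within 17 degrees of upright and square), neighbours clear of each other (centres over 53 mm apart); lever past 0.85 rad (all of step 3 and value of joint switch above 0.85 rad); the robot touches nothing.
It fails at once if the tub, strip box or nippers are shifted more than 3 cm (distance of any of mortar_tub, strip_box, nippers from where it was at the start of the episode above 0.03 m).
Of saddle0, saddle1, saddle2, saddle3 only 2 to 3 are there at a start; the rules pass over those that are not, and their reading is None.
At some moment in a run one of saddle0, saddle1, saddle2, saddle3 may be knocked a few centimetres aside while the robot is not near it.
It also fails if it takes over 210 s, if anything falls off the work surface, if the arm or the gripper's body presses on something with over 40 N, if the wrist force passes 120 N, or if a joint passes its speed limit or range.

## Working session

There is one attempt and no reset: what is moved stays moved. The work goes in short steps, Python scripts to look and compute and a tool call to move; the robot and the scene stay as the last step left them, time stands still between calls to the robot, and variables do not carry over. Pictures are saved under pics/ and viewed, about 12 in all and at most 16, crops included, and the job is handed in when it is done.

Besides the shell and the picture viewer there is one more tool, called in YAML: its name, and indented under it one key for each argument. carry_out: Moves the arm, as the interface text tells. Its arguments: {"type":"object","properties":{"rows":{"type":"array"},"hand":{"type":"number"}},"required":["rows"]}

```bash
mkdir -p pics; ls; cat > h.py <<'E'
from plant import *
import numpy as np, cv2
from scipy.spatial.transform import Rotation as R
def cam(n):
    i=camera_info(n);K=np.array(i["camera_matrix"])
    if n=="wrist":
        o=get_obs();T=np.eye(4);T[:3,:3]=R.from_euler('xyz',o["tcp_rot"]).as_matrix();T[:3,3]=o["tool_pos"]
        return K,T@np.array(i["mount"])
    return K,np.array(i["pose"])
def ray(c,u,v,z):
    K,P=c;d=P[:3,:3]@np.linalg.inv(K)@[u,v,1];o=P[:3,3]
    return (o+d*(z-o[2])/d[2]).round(1)
def proj(c,p):
    K,P=c;q=K@(P[:3,:3].T@(np.array(p)-P[:3,3]));return (q[:2]/q[2]).round(1)
def shot(n,name,view=True):
    c=cam(n);im=capture(n);np.savez('pics/'+name+'.npz',im=im,K=c[0],P=c[1])
    cv2.imwrite('pics/'+name+'.png',im[:,:,::-1]);return c,im
E
python3 - <<'E'
from h import *
a=[shot(n,n+'0')[1] for n in("top","scene")]
for n in("top","scene"):
    K,P=cam(n);print(n,K.round(1).tolist(),P.round(3).tolist())
for i,n in enumerate(("top","scene")):cv2.imwrite(f'pics/{n}0b.png',cv2.resize(a[i][:,:,::-1],(800,600),interpolation=cv2.INTER_CUBIC))
print(get_obs())
E
```

```text
pics
top [[464.8, 0.0, 253.7], [0.0, 464.8, 190.0], [0.0, 0.0, 1.0]] [[0.009, -0.98, 0.197, 211.573], [-1.0, -0.01, -0.007, 2.328], [0.009, -0.197, -0.98, 1490.855], [0.0, 0.0, 0.0, 1.0]]
scene [[360.8, 0.0, 259.1], [0.0, 360.8, 186.9], [0.0, 0.0, 1.0]] [[0.394, 0.721, -0.569, 1082.384], [0.919, -0.317, 0.235, -249.857], [-0.011, -0.616, -0.788, 944.709], [0.0, 0.0, 0.0, 1.0]]
{'time': 0.1, 'joint_positions': array([ 1.05801720e+00,  3.42699663e-01,  1.52492835e+00,  2.81816020e-05,
        1.27540409e+00, -1.46031397e-01]), 'dq': array([ 0.00137177, -0.00060495, -0.00163403,  0.00042832, -0.0023089 ,
       -0.00054558]), 'tau': array([ 2.41531525e-03, -4.32003021e+01, -2.44695032e+01,  7.19073555e-02,
        5.25813724e-02, -6.04296270e-05]), 'tool_pos': array([188.05995522, 489.76903847, 226.08787545]), 'tcp_rot': array([ 2.97684154,  1.56935663, -2.10230339]), 'contact_force': array([-0.12490921, -0.22695947, -0.25324021]), 'moment': array([ 0.03352626, -0.00045323, -0.03069045]), 'grip_width': 91.88047290872252}
```

View pics/top0b.png

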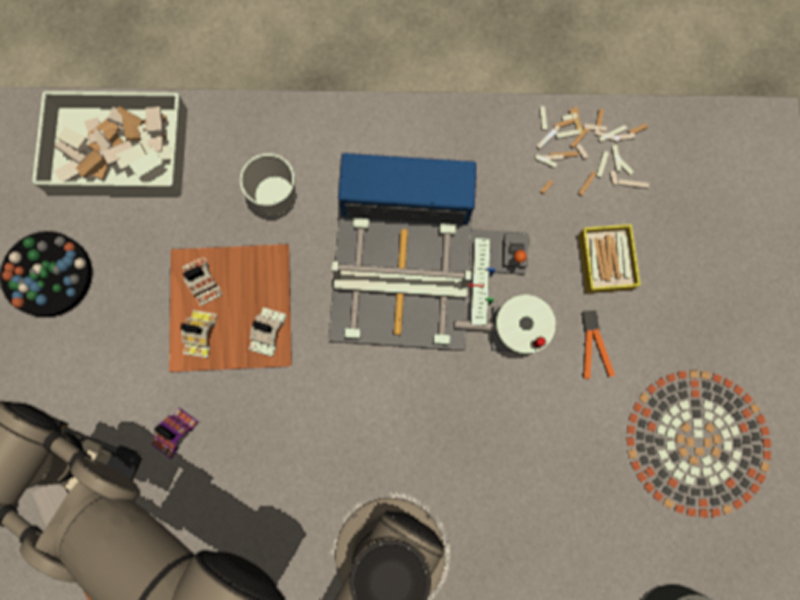

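View pics/scene0b.png

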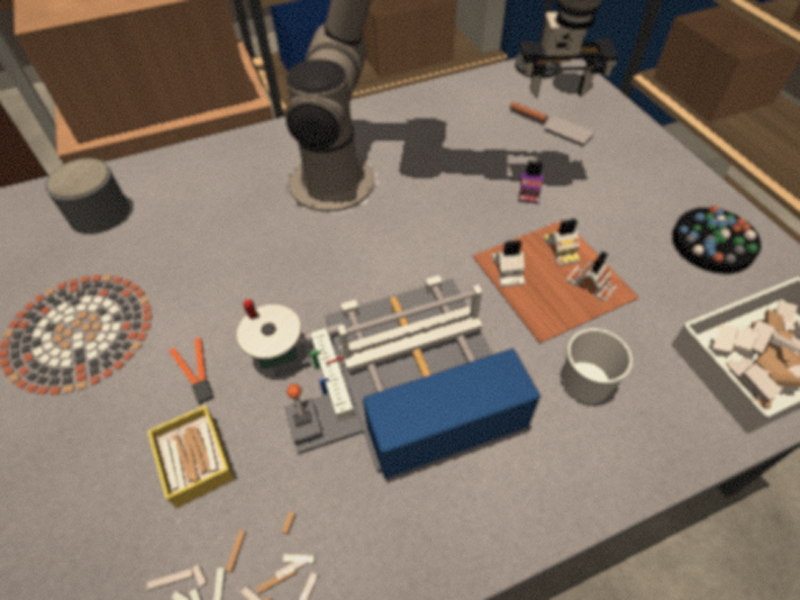

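The top view shows three saddles on the board: terracotta (200,278), yellow (197,333) and white (266,330). The handwheel is at (526,324) with its handle at (540,342). The pointer is at about (478,285), between green (489,301) and blue (490,271), and the lever ball is at (519,256).

```bash
cat >> h.py <<'E'
def blobs(im,lo,hi,box=None,amin=4):
    hsv=cv2.cvtColor(np.ascontiguousarray(im),cv2.COLOR_RGB2HSV)
    m=cv2.inRange(hsv,np.array(lo),np.array(hi)) if lo[0]<=hi[0] else cv2.inRange(hsv,np.array(lo),np.array([179,hi[1],hi[2]]))|cv2.inRange(hsv,np.array([0,lo[1],lo[2]]),np.array(hi))
    if box: 
        k=np.zeros_like(m);k[box[1]:box[3],box[0]:box[2]]=1;m=m*k
    n,l,s,c=cv2.connectedComponentsWithStats(m)
    return sorted([(int(s[i,4]),c[i].round(1).tolist(),s[i,:4].tolist()) for i in range(1,n) if s[i,4]>=amin],reverse=True)[:6],m
def tri(c1,p1,c2,p2):
    A=[]
    for (K,P),(u,v) in((c1,p1),(c2,p2)):
        M=K@np.linalg.inv(P)[:3];A+=[u*M[2]-M[0],v*M[2]-M[1]]
    X=np.linalg.svd(np.array(A))[2][-1];return (X[:3]/X[3]).round(1)
E
python3 - <<'E'
from h import *
D={n:np.load(f'pics/{n}0.npz') for n in("top","scene")}
C={n:(D[n]['K'],D[n]['P']) for n in D}
f=1/1.5625
bx={"top":[290,140,380,240],"scene":[120,180,240,290]}
for nm,lo,hi in(("red",(172,120,60),(6,255,255)),("green",(50,90,30),(85,255,255)),("blue",(108,120,40),(130,255,255)),("orange",(6,150,120),(14,255,255))):
    for n in D: print(nm,n,blobs(D[n]['im'],lo,hi,bx[n],3)[0][:4])
t=C['top']
for nm,u,v,z in(("axis",526,324,93),("handle",540,341,138),("ball",519,256,90),("saddW",265,327,88),("saddY",192,330,88),("saddT",193,273,88),("barL",335,274,130),("barR",468,274,130)):
    print(nm,ray(t,u*f,v*f,z))
o=get_obs();print(R.from_euler('xyz',o["tcp_rot"]).as_matrix().round(3).tolist(), camera_info("wrist")["mount"].round(3).tolist() if hasattr(camera_info("wrist")["mount"],'round') else camera_info("wrist")["mount"])
# black grip blocks
print(blobs(D['top']['im'],(0,0,0),(179,255,45),[108,155,188,238],6)[0])
E
```

```text
red top [(27, [345.5, 218.4], [343, 216, 6, 6]), (8, [300.9, 182.1], [300, 181, 3, 3])]
red scene [(55, [159.5, 196.7], [156, 192, 8, 11]), (4, [216.8, 229.2], [216, 229, 3, 2])]
green top [(7, [313.4, 191.6], [312, 191, 4, 3])]
green scene [(15, [201.0, 228.1], [199, 225, 4, 9]), (7, [171.3, 232.0], [169, 231, 5, 3]), (4, [184.2, 227.5], [184, 226, 2, 4]), (4, [180.5, 229.2], [179, 229, 4, 2])]
blue top [(6, [314.2, 172.7], [313, 172, 3, 3])]
blue scene [(4, [207.0, 248.5], [207, 247, 1, 4])]
orange top [(117, [376.2, 224.5], [374, 211, 6, 29]), (44, [332.9, 163.2], [330, 160, 7, 8])]
orange scene [(132, [126.3, 232.6], [120, 217, 11, 28]), (51, [187.6, 249.8], [184, 246, 8, 9])]
axis [ 441.5 -260.6   93. ]
handle [ 402.  -277.6  138. ]
ball [ 579.1 -250.8   90. ]
saddW [431.1 248.6  88. ]
saddY [423.8 390.3  88. ]
saddT [537.7 395.6  88. ]
barL [528.9 111.5 130. ]
barR [ 531.7 -144.3  130. ]
[[-0.001, -0.933, 0.359], [-0.001, 0.359, 0.933], [-1.0, 0.0, -0.001]] [[0.0, -0.28, 0.96, -156.945], [-0.001, -0.96, -0.28, 74.998], [1.0, -0.0, -0.001, -0.486], [0.0, 0.0, 0.0, 1.0]]
[(55, [123.7, 174.6], [118, 171, 12, 8]), (38, [122.3, 210.0], [117, 208, 12, 5]), (34, [167.4, 208.9], [163, 206, 10, 6])]
```

carry_out:
  rows:
    - [250,-340,74,-35]
    - [250,-340,74,-35]
    - [250,-340,74,-35]
    - [250,-340,74,-35]
    - [250,-340,74,-35]
    - [250,-340,74,-35]
    - [250,-340,74,-35]
    - [250,-340,74,-35]
    - [250,-340,74,-35]
    - [250,-340,74,-35]
    - [282,-720,74,-69]
    - [282,-720,74,-69]
    - [282,-720,74,-69]
    - [282,-720,74,-69]
    - [282,-720,74,-69]
    - [282,-720,74,-69]
    - [282,-720,74,-69]
    - [282,-720,74,-69]
    - [282,-720,74,-69]
    - [282,-720,74,-69]

```text
time: 1.77
tool_pos: [469.7, -235.0, 299.2]
tcp_rot: [-2.797, 1.568, -2.801]
contact_force: [0.6, -0.2, -0.4]
grip_width: 92.1
```

```bash
python3 - <<'E'
from h import *
o=get_obs();print(o['time'],o['tool_pos'],o['joint_positions'])
c,im=shot("wrist","w1");cv2.imwrite('pics/w1b.png',cv2.resize(im[:,:,::-1],(800,600)))
E
```

```text
1.7667 [ 469.69696383 -234.97910638  299.24094115] [-0.60859336  0.29747336  1.38777463 -0.00207881  1.45782555 -0.60447132]
```

View pics/w1b.png

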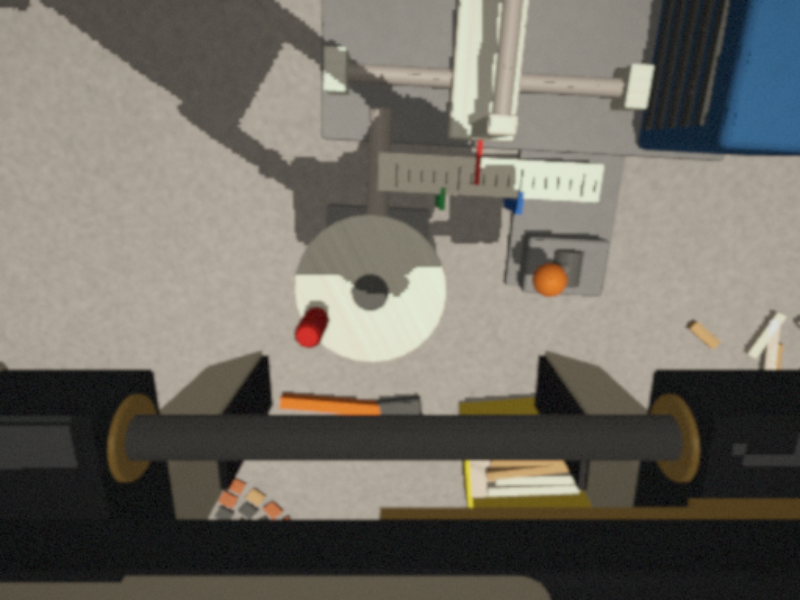

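The wrist view shows the pointer at (479,163), the green clip at (441,198), the blue clip at (519,203), the hub at (371,291), the handle's top at (310,333) and the ball at (550,280).

```bash
python3 - <<'E'
from h import *
W=np.load('pics/w1.npz');c=(W['K'],W['P']);im=W['im']
T=np.load('pics/top0.npz');ct=(T['K'],T['P'])
S=np.load('pics/scene0.npz');cs=(S['K'],S['P'])
g={}
for nm,lo,hi,bx in(("ptr",(172,120,40),(6,255,255),[290,80,330,125]),("handle",(172,120,40),(6,255,255),[180,190,215,225]),("green",(50,90,30),(85,255,255),[270,110,300,140]),("blue",(105,120,40),(125,255,255),[320,115,345,145]),("ball",(5,150,100),(16,255,255),[330,160,370,200])):
    b=blobs(im,lo,hi,bx,3)[0][:2];print(nm,b);g[nm]=b[0][1]
print("green",tri(c,g["green"],ct,(313.4,191.6)),"blue",tri(c,g["blue"],ct,(314.2,172.7)),"ball",tri(c,g["ball"],ct,(332.9,163.2)),tri(c,g["ball"],cs,(187.6,249.8)))
for z in(60,75,90):print(z,[ray(c,*g[k],z) for k in("ptr","green","blue")])
f=.64
print("hub",ray(c,371*f,291*f,93),"disc edge L/R",ray(c,295*f,289*f,93),ray(c,446*f,289*f,93),"top/bot",ray(c,371*f,213*f,93),ray(c,371*f,362*f,93))
print("handle top",ray(c,309*f,334*f,138),"mid",ray(c,g["handle"][0],g["handle"][1],116))
print("bar end post",ray(c,503*f,125*f,140),"barpt",ray(c,509*f,40*f,136))
E
```

```text
ptr [(80, [305.8, 102.6], [304, 90, 5, 28])]
handle [(361, [199.0, 209.4], [189, 197, 21, 25])]
green [(45, [281.4, 127.9], [279, 121, 5, 13])]
blue [(85, [329.1, 130.6], [323, 124, 11, 13])]
ball [(340, [351.8, 178.5], [342, 169, 21, 20])]
green [ 499.9 -197.6   41.7] blue [ 561.7 -201.3   41.2] ball [ 583.2 -254.7   81.8] [ 581.3 -252.5   87.9]
60 [array([ 527.2, -166.5,   60. ]), array([ 498.5, -196.2,   60. ]), array([ 557. , -199.7,   60. ])]
75 [array([ 525.1, -166.2,   75. ]), array([ 497.5, -194.8,   75. ]), array([ 553.8, -198.2,   75. ])]
90 [array([ 523., -166.,   90.]), array([ 496.4, -193.4,   90. ]), array([ 550.5, -196.7,   90. ])]
hub [ 445.4 -260.8   93. ] disc edge L/R [ 388.1 -259.    93. ] [ 502.1 -259.5   93. ] top/bot [ 446.7 -202.3   93. ] [ 444.1 -318.9   93. ]
handle top [ 405.8 -278.5  138. ] mid [ 403.  -281.4  116. ]
bar end post [ 530.2 -144.8  140. ] barpt [532. -98. 136.]
```

carry_out:
  hand: 60
  rows:
    - [-33,-22,-40,0]
    - [-65,-44.5,-80,0]
    - [-65,-44.5,-120,0]
    - [-65,-44.5,-155,0]
    - [-65,-44.5,-180,0]
    - [-65,-44.5,-194,0]
    - [-65,-44.5,-194,0]
    - [-65,-44.5,-194,0]

```text
time: 2.48
tool_pos: [404.9, -279.3, 104.8]
tcp_rot: [3.036, 1.567, 3.031]
contact_force: [-0.6, 0.1, 0.0]
grip_width: 60.0
```

carry_out:
  hand: 0
  rows:
    - [0,0,0,0]
    - [0,0,0,0]
    - [0,0,0,0]
    - [0,0,0,0]
    - [0,0,0,0]
    - [0,0,0,0]
    - [0,0,0,0]
    - [0,0,0,0]

```text
time: 3.15
tool_pos: [404.3, -279.4, 105.0]
tcp_rot: [3.052, 1.566, 3.048]
contact_force: [-4.5, 0.1, 5.3]
grip_width: 19.3
```

```bash
cat > circ.py <<'E'
import sys,numpy as np,json
# start angle deg, list of cumulative angles via step pattern: total, n rows, cx offset none
th0,tot,n=map(float,sys.argv[1:4]);n=int(n);r=45
t=np.linspace(0,1,n+1)[1:]
a=.12; s=np.where(t<a,t*t/2/a,np.where(t>1-a,1-a-(1-t)**2/2/a,t-a/2))/(1-a)
phi=np.radians(tot*s);h=np.radians(th0)
print([[round(float(r*(np.cos(h+p)-np.cos(h))),1),round(float(r*(np.sin(h+p)-np.sin(h))),1),0,0] for p in phi])
E
python3 circ.py 204.8 180 12; python3 circ.py 24.8 360 20
```

```text
[[2.2, -4.1, 0, 0], [9.9, -13.8, 0, 0], [20.9, -21.5, 0, 0], [33.6, -25.5, 0, 0], [46.9, -25.7, 0, 0], [59.7, -22.0, 0, 0], [70.9, -14.6, 0, 0], [79.4, -4.4, 0, 0], [84.5, 7.9, 0, 0], [85.8, 21.2, 0, 0], [83.4, 33.4, 0, 0], [81.7, 37.8, 0, 0]]
[[-1.5, 3.0, 0, 0], [-7.3, 11.1, 0, 0], [-19.5, 20.7, 0, 0], [-34.6, 25.7, 0, 0], [-50.6, 25.1, 0, 0], [-65.3, 18.9, 0, 0], [-77.0, 7.9, 0, 0], [-84.1, -6.4, 0, 0], [-85.7, -22.3, 0, 0], [-81.7, -37.8, 0, 0], [-72.5, -50.8, 0, 0], [-59.4, -59.9, 0, 0], [-43.9, -63.8, 0, 0], [-28.0, -62.0, 0, 0], [-13.7, -54.8, 0, 0], [-2.9, -43.0, 0, 0], [3.2, -28.2, 0, 0], [3.7, -12.8, 0, 0], [1.3, -3.1, 0, 0], [0.0, -0.0, 0, 0]]
```

carry_out:
  rows:
    - [2.2,-4.1,0,0]
    - [9.9,-13.8,0,0]
    - [20.9,-21.5,0,0]
    - [33.6,-25.5,0,0]
    - [46.9,-25.7,0,0]
    - [59.7,-22.0,0,0]
    - [70.9,-14.6,0,0]
    - [79.4,-4.4,0,0]
    - [84.5,7.9,0,0]
    - [85.8,21.2,0,0]
    - [83.4,33.4,0,0]
    - [81.7,37.8,0,0]

```text
time: 4.15
tool_pos: [485.7, -241.2, 105.1]
tcp_rot: [-3.048, 1.565, -3.051]
contact_force: [-2.1, -4.0, -0.2]
grip_width: 18.8
```

```bash
python3 - <<'E'
from h import *
o=get_obs();print(o['time'],o['tool_pos'],o['contact_force'],o['moment'],R.from_euler('xyz',o["tcp_rot"]).as_matrix().round(3).tolist())
c,im=shot("wrist","w2")
for nm,lo,hi,bx in(("ptr",(172,120,40),(6,255,255),[0,0,512,220]),("green",(50,90,30),(85,255,255),[0,0,512,220]),("blue",(105,120,40),(125,255,255),[0,0,512,220])):
    for b in blobs(im,lo,hi,bx,8)[0][:4]:print(nm,b,ray(c,*b[1],45))
E
```

```text
4.15 [ 485.69635459 -241.19755842  105.07608417] [-2.11783858 -3.98542073 -0.20449098] [-0.75505967  0.56167526 -0.0406621 ] [[-0.006, 0.003, 1.0], [-0.001, 1.0, -0.003], [-1.0, -0.001, -0.006]]
ptr (357, [312.3, 97.9], [307, 71, 12, 56]) [ 521.6 -166.7   45. ]
green (224, [279.2, 144.8], [273, 131, 12, 27]) [ 500.5 -197.3   45. ]
green (9, [247.3, 184.7], [245, 183, 5, 5]) [ 478.4 -225.3   45. ]
blue (455, [366.3, 149.7], [348, 136, 33, 27]) [ 559.9 -200.8   45. ]
```

carry_out:
  rows:
    - [-1.5,3.0,0,0]
    - [-7.3,11.1,0,0]
    - [-19.5,20.7,0,0]
    - [-34.6,25.7,0,0]
    - [-50.6,25.1,0,0]
    - [-65.3,18.9,0,0]
    - [-77.0,7.9,0,0]
    - [-84.1,-6.4,0,0]
    - [-85.7,-22.3,0,0]
    - [-81.7,-37.8,0,0]
    - [-72.5,-50.8,0,0]
    - [-59.4,-59.9,0,0]
    - [-43.9,-63.8,0,0]
    - [-28.0,-62.0,0,0]
    - [-13.7,-54.8,0,0]
    - [-2.9,-43.0,0,0]
    - [3.2,-28.2,0,0]
    - [3.7,-12.8,0,0]
    - [1.3,-3.1,0,0]
    - [0.0,-0.0,0,0]

```text
time: 5.87
tool_pos: [485.0, -239.7, 105.1]
tcp_rot: [3.096, 1.564, 3.093]
contact_force: [-2.6, -3.5, -0.3]
grip_width: 19.1
```

```bash
python3 circ.py 24.8 90 8;python3 - <<'E'
from h import *
o=get_obs();print(o['time'],o['tool_pos'],o['contact_force'])
c,im=shot("wrist","w3")
for nm,lo,hi,bx in(("ptr",(172,120,40),(6,255,255),[0,0,512,220]),("green",(50,90,30),(85,255,255),[0,0,512,220]),("blue",(105,120,40),(125,255,255),[0,0,512,220])):
    for b in blobs(im,lo,hi,bx,8)[0][:4]:print(nm,b,ray(c,*b[1],45))
cr=im[60:180,230:400,::-1];cv2.imwrite('pics/w3b.png',cv2.resize(cr,None,fx=4,fy=4,interpolation=cv2.INTER_CUBIC))
E
```

```text
[[-2.5, 4.6, 0, 0], [-8.6, 12.5, 0, 0], [-16.4, 18.9, 0, 0], [-25.3, 23.4, 0, 0], [-35.0, 25.7, 0, 0], [-45.1, 25.9, 0, 0], [-54.9, 23.9, 0, 0], [-59.7, 22.0, 0, 0]]
5.8667 [ 484.9810618  -239.65184038  105.06642701] [-2.59677405 -3.50116855 -0.25680113]
ptr (343, [288.4, 98.2], [284, 72, 10, 56]) [ 505.2 -165.3   45. ]
green (222, [280.3, 147.4], [274, 133, 12, 28]) [ 500.5 -197.4   45. ]
blue (452, [366.9, 152.2], [349, 139, 32, 26]) [ 559.6 -200.8   45. ]
```

View pics/w3b.png

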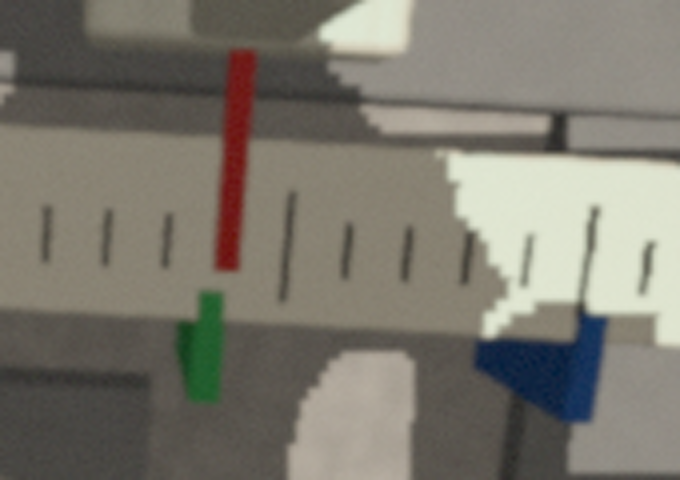

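The crop shows the red pointer ending at (227,270), the green clip's top face at (210,345) and the blue clip's top face at (590,370). The ticks lean slightly, so the rack is yawed a little.

```bash
python3 - <<'E'
from h import *
W=np.load('pics/w3.npz');c=(W['K'],W['P'])
V=lambda x,y,z:ray(c,230+(x+.5)/4-.5,60+(y+.5)/4-.5,z)
for z in (40,50):
  print(z,'ptr',V(243,55,z),V(227,268,z),'green',V(211,294,z),V(203,400,z),'blue',V(594,318,z),V(582,420,z),'tick',V(294,192,z),V(283,300,z),V(597,207,z),V(583,313,z),'edge',V(5,310,z),V(430,330,z))
W1=np.load('pics/w1.npz');c1=(W1['K'],W1['P'])
f=.64
print('ball/base w1')
# bar from w1, edge lines in 800x600 px
for u,v,z in((500,0,136),(519,0,136),(498,112,136),(517,112,136)):print(ray(c1,u*f,v*f,z))
E
```

```text
40 ptr [ 506.6 -149.7   40. ] [ 504.7 -183.9   40. ] green [ 502.  -188.3   40. ] [ 501.  -206.8   40. ] blue [ 568.2 -192.6   40. ] [ 567.9 -210.5   40. ] tick [ 515.7 -171.4   40. ] [ 514.5 -189.4   40. ] [ 566.8 -174.    40. ] [ 566.2 -191.7   40. ] edge [ 466.5 -191.    40. ] [ 540.1 -194.6   40. ]
50 ptr [ 505.7 -150.4   50. ] [ 503.9 -183.1   50. ] green [ 501.4 -187.3   50. ] [ 500.3 -204.9   50. ] blue [ 564.5 -191.3   50. ] [ 564.3 -208.5   50. ] tick [ 514.4 -171.1   50. ] [ 513.2 -188.3   50. ] [ 563.2 -173.6   50. ] [ 562.6 -190.5   50. ] edge [ 467.4 -189.8   50. ] [ 537.7 -193.3   50. ]
ball/base w1
[525.7 -77.3 136. ]
[536.5 -77.4 136. ]
[ 527.5 -137.2  136. ]
[ 539.  -137.2  136. ]
```

carry_out:
  rows:
    - [-2.5,4.6,0,0]
    - [-8.6,12.5,0,0]
    - [-16.4,18.9,0,0]
    - [-24,22.7,0,0]
    - [-25.3,23.4,0,0]
    - [-25.3,23.4,0,0]
    - [-25.3,23.4,0,0]

```text
time: 6.5
tool_pos: [459.1, -216.0, 105.0]
tcp_rot: [2.893, 1.563, 2.89]
contact_force: [-1.3, -0.0, 2.0]
grip_width: 19.6
```

carry_out:
  hand: 60
  rows:
    - [0,0,0,0]
    - [0,0,0,0]
    - [0,0,0,0]
    - [0,0,5,0]
    - [0,0,35,0]
    - [15,0,65,0]
    - [40,0,65,0]
    - [40,20,65,0]
    - [40,20,65,0]
    - [40,20,65,0]

```text
time: 7.33
tool_pos: [499.1, -195.3, 170.1]
tcp_rot: [2.886, 1.563, 2.884]
contact_force: [-0.1, 0.6, -1.2]
grip_width: 59.9
```

```bash
python3 - <<'E'
from h import *
o=get_obs();print(o['time'],o['tool_pos'],o['contact_force'])
c,im=shot("wrist","w4")
out=[]
for nm,lo,hi,bx in(("ptr",(172,120,40),(6,255,255),[0,0,512,220]),("green",(50,90,30),(85,255,255),[0,0,512,220]),("blue",(105,120,40),(125,255,255),[0,0,512,220])):
    for b in blobs(im,lo,hi,bx,8)[0][:4]:print(nm,b,ray(c,*b[1],45))
b=blobs(im,(50,90,30),(85,255,255),[0,0,512,220],8)[0][0][1];x0=max(0,int(b[0])-70);y0=max(0,int(b[1])-90);print(x0,y0)
cv2.imwrite('pics/w4b.png',cv2.resize(im[y0:y0+140,x0:x0+180,::-1],None,fx=4,fy=4,interpolation=cv2.INTER_CUBIC))
E
```

```text
7.3333 [ 499.0969861  -195.33464269  170.09535501] [-0.12347985  0.6351988  -1.19358391]
ptr (91, [262.0, 159.1], [260, 147, 5, 25]) [ 502.3 -173.1   45. ]
green (87, [260.1, 186.5], [258, 177, 5, 19]) [ 500.6 -198.6   45. ]
green (62, [233.2, 213.9], [226, 210, 14, 10]) [ 475.3 -225.3   45. ]
blue (794, [475.6, 137.5], [435, 118, 77, 38]) [ 688.9 -154.2   45. ]
blue (145, [327.0, 189.4], [319, 181, 14, 18]) [ 562.  -201.3   45. ]
blue (55, [508.3, 81.1], [505, 71, 7, 20]) [ 707.2 -107.6   45. ]
blue (54, [502.4, 29.2], [498, 19, 9, 21]) [694.1 -68.3  45. ]
190 96
```

View pics/w4b.png

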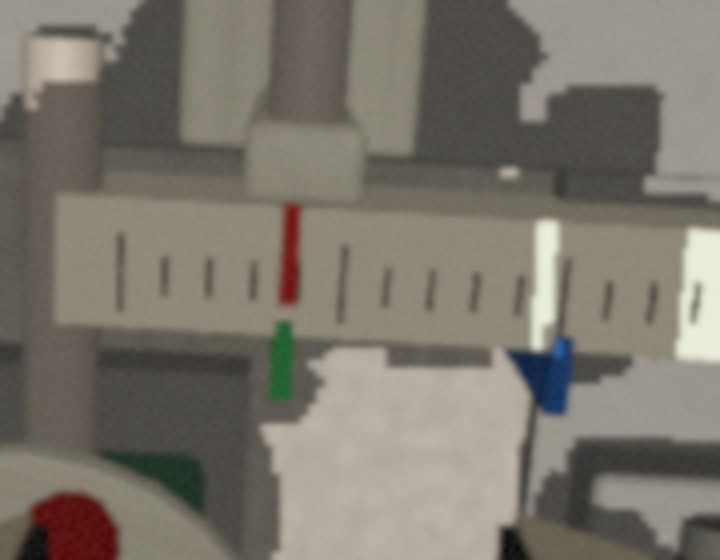

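Pointer and green mark agree to about 0.4 mm. Next I look at the board from above.

carry_out:
  hand: 60
  rows:
    - [0,0,40,0]
    - [0,0,80,0]
    - [0,20,115,0]
    - [-20,60,130,0]
    - [-49,515,130,0]
    - [-49,515,130,0]
    - [-49,515,130,0]
    - [-49,515,130,0]
    - [-49,515,130,0]
    - [-49,515,130,0]
    - [-49,515,130,0]
    - [-49,515,130,0]
    - [-49,515,130,0]
    - [-49,515,130,0]
    - [-49,515,130,0]
    - [-49,515,130,0]
    - [-49,515,130,0]
    - [-49,515,130,0]

```text
time: 8.88
tool_pos: [450.0, 318.3, 299.6]
tcp_rot: [3.063, 1.562, 3.061]
contact_force: [0.4, 0.3, 1.0]
grip_width: 59.8
```

```bash
python3 - <<'E'
from h import *
o=get_obs();print(o['time'],o['tool_pos'],o['joint_positions'])
c,im=shot("wrist","w5");cv2.imwrite('pics/w5b.png',cv2.resize(im[:,:,::-1],(800,600)))
print(R.from_euler('xyz',o["tcp_rot"]).as_matrix().round(3).tolist())
for b in blobs(im,(0,0,0),(179,255,40),[0,0,512,230],60)[0]:print(b,ray(c,*b[1],80))
E
```

```text
8.8833 [450.01922651 318.32966658 299.64345001] [0.47399989 0.3511719  1.30979576 0.00448905 1.48784695 0.47583548]
[[-0.008, 0.002, 1.0], [0.001, 1.0, -0.002], [-1.0, 0.001, -0.008]]
(542, [68.4, 61.2], [53, 45, 30, 32]) [239.7 432.4  80. ]
(333, [241.1, 95.9], [234, 81, 15, 31]) [429.9 395.1  80. ]
(153, [334.0, 94.4], [327, 80, 16, 29]) [534.7 396.4  80. ]
(68, [250.0, 199.2], [245, 195, 10, 10]) [438.8 272.4  80. ]
```

View pics/w5b.png

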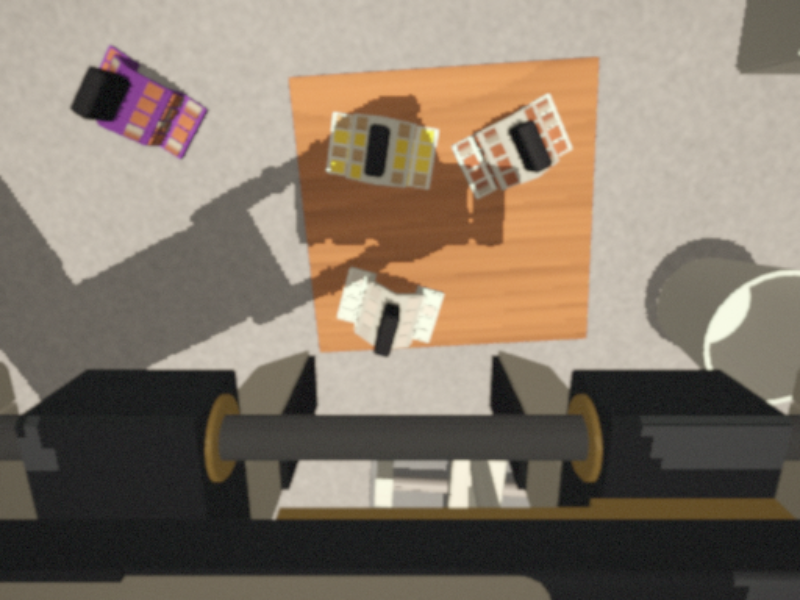

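The view shows yellow with its block at (377,150), ridge near image-vertical; terracotta's block at (531,146), turned about +28°; white's block at (387,330), turned about -17°. The purple look-alike is at upper left.

```bash
python3 - <<'E'
from h import *
W=np.load('pics/w5.npz');c=(W['K'],W['P'])
T=np.load('pics/top0.npz');ct=(T['K'],T['P']);f=.64
V=lambda u,v:((u+.5)*f-.5,(v+.5)*f-.5)
print('board corners',[tri(c,V(*a),ct,V(*b)) for a,b in(((290,77),(171,248)),((599,58),(289,244)),((586,338),(291,367)),((320,351),(172,371)))])
for n,foot,blk,bt in(("Y",(383.5,150),(377,150),(122.3,210)),("T",(513,148),(531,146),(123.7,174.6)),("W",(391,303.5),(385,338),(167.4,208.9))):
    print(n,'foot',ray(c,*V(*foot),12),'block',[ray(c,*V(*blk),z) for z in(88,100)],ray(ct,*bt,95),'tri',tri(c,V(*blk),ct,bt))
E
```

```text
board corners [array([474.2, 341.6, 496.8]), array([-4383.7, -2274.6, 16587.3]), array([389.7, 231.7, 422.7]), array([358. , 353.4, 308.4])]
Y foot [431.4 395.5  12. ] block [array([430.3, 395.1,  88. ]), array([431.1, 395.1, 100. ])] [426.4 390.3  95. ] tri [429.4 395.4  76.4]
T foot [541.9 396.8  12. ] block [array([539.1, 397.5,  88. ]), array([536.3, 397.4, 100. ])] [536.4 393.1  95. ] tri [540.5 397.7  78.9]
W foot [436.5 258.4  12. ] block [array([434.2, 253. ,  88. ]), array([434.7, 257.6, 100. ])] [431.1 254.1  95. ] tri [432.6 254.6  90.5]
```

```bash
python3 - <<'E'
from h import *
W=np.load('pics/w5.npz');c=(W['K'],W['P'])
T=np.load('pics/top0.npz');ct=(T['K'],T['P']);f=.64
V=lambda u,v:((u+.5)*f-.5,(v+.5)*f-.5)
print('board corners',[tri(c,V(*a),ct,V(*b)) for b,a in(((171,248),(599,58)),((172,371),(290,77)),((289,244),(586,338)),((291,367),(320,351)))])
E
```

```text
board corners [array([609.2, 467.3,  10.2]), array([352.5, 453.7,  -6.3]), array([623.3, 221.2,   4.4]), array([363.9, 207.2,   0.6])]
```

carry_out:
  hand: 60
  rows:
    - [-14.5,-40,-30,-7]
    - [-14.5,-62,-70,-14]
    - [-14.5,-62,-110,-17]
    - [-14.5,-62,-150,-17]
    - [-14.5,-62,-180,-17]
    - [-14.5,-62,-200,-17]
    - [-14.5,-62,-220,-17]
    - [-14.5,-62,-234,-17]
    - [-14.5,-62,-234,-17]

```text
time: 9.68
tool_pos: [434.5, 253.3, 63.6]
tcp_rot: [-2.932, 1.558, 3.048]
contact_force: [-0.4, -0.5, -0.1]
grip_width: 59.7
```

carry_out:
  hand: 0
  rows:
    - [0,0,0,0]
    - [0,0,0,0]
    - [0,0,0,0]
    - [0,0,0,0]
    - [0,0,0,0]
    - [0,0,0,0]
    - [0,0,0,0]
    - [0,0,30,0]
    - [0,0,70,0]
    - [0,0,110,0]
    - [0,0,150,0]
    - [0,0,150,0]

```text
time: 10.68
tool_pos: [437.7, 254.7, 221.1]
tcp_rot: [1.829, 1.565, 1.526]
contact_force: [2.5, 1.2, -2.6]
grip_width: 13.5
```

```bash
python3 - <<'E'
from h import *
o=get_obs();print(o['time'],o['tool_pos'],o['contact_force'],o['grip_width'])
c,im=shot("wrist","w6");a=cv2.resize(im[:,:,::-1],(560,420))
c,im=shot("top","t6");b=cv2.resize(im[130:270,90:400,::-1],None,fx=1.8,fy=1.8)
cv2.imwrite('pics/w6b.png',a)
print(blobs(im,(0,0,0),(179,255,45),[108,155,188,238],6)[0])
E
```

```text
10.6833 [437.73427166 254.7402837  221.11007659] [ 2.49872208  1.15404404 -2.5787002 ] 13.545859318404258
[(166, [162.6, 167.5], [156, 155, 13, 28]), (91, [134.6, 215.0], [128, 209, 16, 13]), (62, [150.2, 199.3], [138, 193, 21, 11]), (35, [159.3, 205.8], [156, 200, 8, 12]), (28, [169.1, 187.4], [167, 183, 5, 10]), (25, [173.9, 168.2], [171, 163, 7, 11])]
```

View pics/w6b.png

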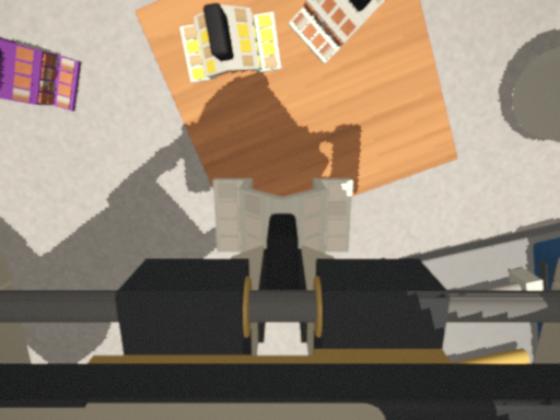

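White is held squarely (its feet edges are parallel to the fingers). Now I locate the bar.

```bash
python3 - <<'E'
from h import *
W=np.load('pics/w4.npz');c=(W['K'],W['P'])
V=lambda x,y,z:ray(c,190+(x+.5)/4-.5,96+(y+.5)/4-.5,z)
print('bar L/R edges far',V(276,2,130),V(350,2,130),'near',V(272,100,130),V(347,100,130),'post top',V(252,122,140),V(362,122,140),V(247,195,140),V(363,195,140))
T=np.load('pics/t6.npz');ct=(T['K'],T['P']);im=T['im']
cv2.imwrite('pics/t6b.png',cv2.resize(im[135:235,200:350,::-1],None,fx=5,fy=5,interpolation=cv2.INTER_CUBIC))
E
```

```text
bar L/R edges far [ 499.8 -119.6  130. ] [ 510.8 -119.6  130. ] near [ 499.2 -133.8  130. ] [ 510.6 -133.8  130. ] post top [ 496.4 -136.2  140. ] [ 512.3 -136.2  140. ] [ 495.6 -146.7  140. ] [ 512.6 -146.8  140. ]
```

View pics/t6b.png

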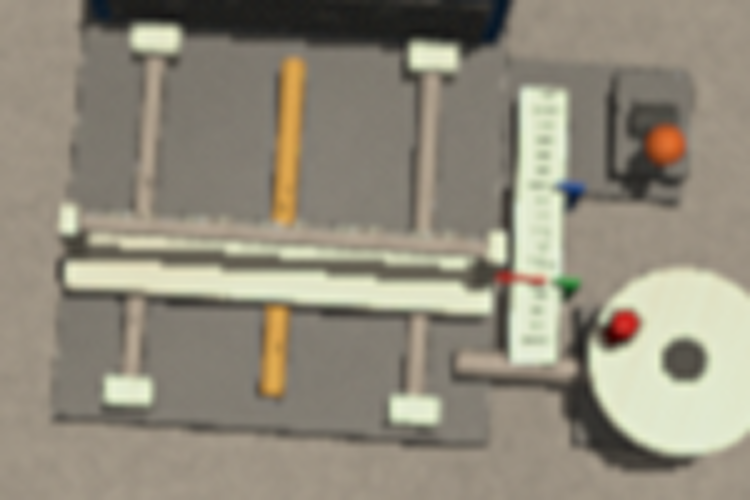

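The top crop shows the bar's left post at (69,221) and right post at (497,247), with the pointer level with the green clip.

```bash
python3 - <<'E'
from h import *
T=np.load('pics/t6.npz');ct=(T['K'],T['P'])
V=lambda x,y,z:ray(ct,200+(x+.5)/5-.5,135+(y+.5)/5-.5,z)
a,b=V(69,221,140),V(497,247,140);print(a,b,(a+b)/2,np.degrees(np.arctan2(a[0]-b[0],a[1]-b[1])),np.linalg.norm(a-b))
a,b=V(100,224,136),V(470,244,136);print('bar',a,b)
E
```

```text
[516.1 113.4 140. ] [ 503.  -141.4  140. ] [509.55 -14.   140.  ] 2.943149259190345 255.13653207645513
bar [515.3  95.2 136. ] [ 505.5 -125.8  136. ]
```

carry_out:
  hand: 0
  rows:
    - [20,-30,15,3]
    - [69.5,-338.5,25,14]
    - [69.5,-338.5,25,14]
    - [69.5,-338.5,25,14]
    - [69.5,-338.5,25,14]
    - [69.5,-338.5,25,14]
    - [69.5,-338.5,25,14]
    - [69.5,-338.5,25,14]
    - [69.5,-338.5,25,14]
    - [69.5,-338.5,25,14]
    - [69.5,-338.5,25,14]
    - [69.5,-338.5,25,14]
    - [69.5,-338.5,25,14]
    - [69.5,-338.5,15,14]
    - [69.5,-338.5,0,14]
    - [69.5,-338.5,-20,14]
    - [69.5,-338.5,-40,14]
    - [69.5,-338.5,-55,14]
    - [69.5,-338.5,-60,14]

```text
time: 12.37
tool_pos: [507.3, -84.6, 156.8]
tcp_rot: [-2.021, 1.568, -2.077]
contact_force: [-6.4, 2.1, 43.7]
grip_width: 13.6
```

carry_out:
  rows:
    - [0,0,3,0]
    - [0,0,3,0]
    - [0,0,3,0]

```text
time: 12.62
tool_pos: [506.9, -83.7, 159.4]
tcp_rot: [-2.248, 1.568, -2.304]
contact_force: [-0.3, 0.1, -4.4]
grip_width: 13.7
```

```bash
python3 - <<'E'
from h import *
o=get_obs();print(o['time'],o['tool_pos'],o['contact_force'],o['grip_width'])
c,im=shot("scene","s7");print(proj(c,(507,-84,150)))
u,v=proj(c,(507,-84,150)).astype(int);a=im[v-55:v+55,u-70:u+100,::-1];cv2.imwrite('pics/s7b.png',cv2.resize(a,None,fx=4.5,fy=4.5,interpolation=cv2.INTER_CUBIC))
E
```

```text
12.6167 [506.89014074 -83.7033285  159.39669006] [-0.26893343  0.1087555  -4.36642705] 13.689150780002295
[235.2 194.9]
```

View pics/s7b.png

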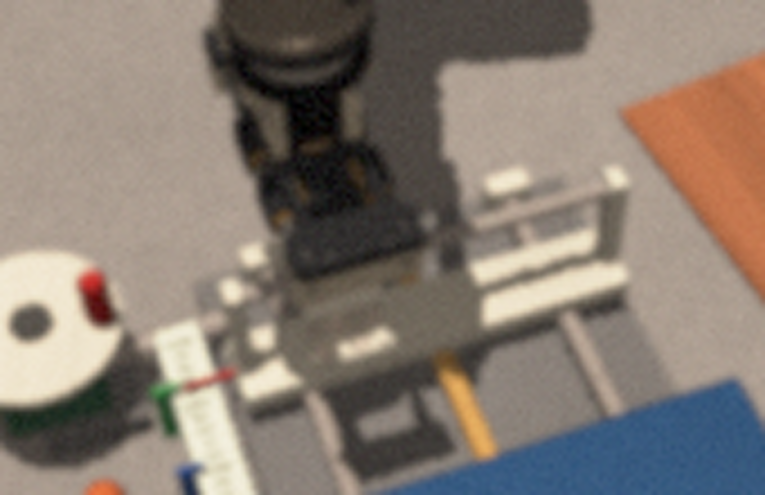

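White straddles the bar between the posts, well in from the right post, and contact came at TCP z ≈ 157. I release it there.

carry_out:
  hand: 44
  rows:
    - [0,0,-1.5,0]
    - [0,0,-1.5,0]
    - [0,0,-1.5,0]
    - [0,0,-1.5,0]
    - [0,0,-1.5,0]
    - [0,0,30,0]
    - [0,0,70,0]
    - [0,0,105,0]
    - [0,0,140,0]
    - [0,0,140,0]

```text
time: 13.5
tool_pos: [509.2, -84.6, 306.6]
tcp_rot: [-0.503, 1.559, -0.559]
contact_force: [0.0, -0.4, 1.0]
grip_width: 44.2
```

```bash
python3 - <<'E'
from h import *
o=get_obs();print(o['time'],o['tool_pos'],o['contact_force'],R.from_euler('xyz',o["tcp_rot"]).as_matrix().round(3).tolist())
c,im=shot("wrist","w8");a=cv2.resize(im[:,:,::-1],(512,384))
c,im=shot("top","t8");b=cv2.resize(im[130:250,100:360,::-1],(512,236),interpolation=cv2.INTER_CUBIC)
cv2.imwrite('pics/w8b.png',np.vstack([b,a[:270]]))
E
```

```text
13.5 [509.22737643 -84.64297882 306.5539561 ] [ 0.03390688 -0.43512753  0.96205988] [[0.01, 0.056, 0.998], [-0.006, 0.998, -0.056], [-1.0, -0.006, 0.01]]
```

View pics/w8b.png

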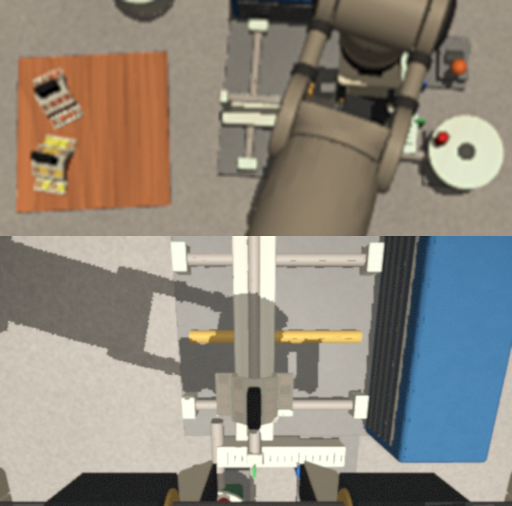

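White hangs squarely, and both remaining saddles are unmoved. Yellow is next.

carry_out:
  hand: 50
  rows:
    - [-78.5,480,0,-5]
    - [-78.5,480,0,-5]
    - [-78.5,480,0,-5]
    - [-78.5,480,0,-5]
    - [-78.5,480,0,-5]
    - [-78.5,480,0,-5]
    - [-78.5,480,0,-5]
    - [-78.5,480,0,-5]
    - [-78.5,480,0,-5]
    - [-78.5,480,0,-5]
    - [-78.5,480,0,-5]
    - [-78.5,480,0,-5]
    - [-78.5,480,-40,-5]
    - [-78.5,480,-80,-5]
    - [-78.5,480,-120,-5]
    - [-78.5,480,-160,-5]
    - [-78.5,480,-160,-5]

```text
time: 15.02
tool_pos: [423.7, 392.5, 131.0]
tcp_rot: [-2.237, 1.551, -2.38]
contact_force: [-2.0, -0.4, -1.1]
grip_width: 50.3
```

```bash
python3 - <<'E'
from h import *
o=get_obs();print(o['time'],o['tool_pos'],R.from_euler('xyz',o["tcp_rot"]).as_matrix().round(3)[:2,2])
c,im=shot("wrist","w9");print(camera_info("wrist")["camera_matrix"])
for z in (60,95):print(z,proj(c,(430.7,395.3,z)))
for b in blobs(im,(0,0,0),(179,255,40),[150,60,400,200],60)[0]:print(b,ray(c,*b[1],85))
cv2.imwrite('pics/w9b.png',im[:230,:,::-1])
E
```

```text
15.0167 [423.69468494 392.47168992 131.00413632] [ 0.99  -0.142]
[[319.18455536   0.         257.83716083]
 [  0.         319.18455536 190.68247092]
 [  0.           0.           1.        ]]
60 [267.  195.2]
95 [267.9 212.1]
(440, [266.6, 187.4], [258, 174, 19, 26]) [431.9 408.8  85. ]
```

View pics/w9b.png

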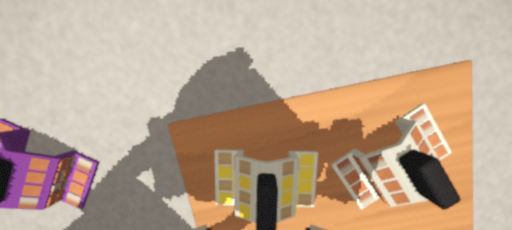

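Yellow is just ahead of the fingers, its block at (266,200) and image-vertical, so the jaw yaw matches. I let the arm settle before descending.

carry_out:
  rows:
    - [7,3,0,0]
    - [7,3,0,0]
    - [7,3,0,0]

```text
time: 15.32
tool_pos: [434.3, 397.6, 137.7]
tcp_rot: [-2.093, 1.561, -2.237]
contact_force: [-1.1, -0.4, 0.3]
grip_width: 50.1
```

carry_out:
  rows:
    - [-3,-1.5,-25,0]
    - [-3,-1.5,-50,0]
    - [-3,-1.5,-65,0]
    - [-3,-1.5,-74,0]
    - [-3,-1.5,-74,0]
    - [-3,-1.5,-74,0]

```text
time: 15.82
tool_pos: [432.0, 396.6, 65.0]
tcp_rot: [-2.028, 1.563, -2.172]
contact_force: [-0.1, 0.9, -0.1]
grip_width: 49.9
```

carry_out:
  hand: 0
  rows:
    - [0,0,0,0]
    - [0,0,0,0]
    - [0,0,0,0]
    - [0,0,0,0]
    - [0,0,0,0]
    - [0,0,0,0]
    - [0,0,0,0]
    - [0,0,30,0]
    - [0,0,70,0]
    - [0,0,110,0]
    - [0,0,150,0]
    - [0,0,170,0]
    - [0,0,170,0]
    - [0,0,170,0]

```text
time: 16.98
tool_pos: [432.1, 396.6, 235.1]
tcp_rot: [-1.954, 1.564, -2.097]
contact_force: [-0.6, -0.1, -3.1]
grip_width: 13.7
```

carry_out:
  rows:
    - [30,-35,10,2]
    - [82.5,-340.5,10,5]
    - [82.5,-340.5,10,5]
    - [82.5,-340.5,10,5]
    - [82.5,-340.5,10,5]
    - [82.5,-340.5,10,5]
    - [82.5,-340.5,10,5]
    - [82.5,-340.5,10,5]
    - [82.5,-340.5,10,5]
    - [82.5,-340.5,10,5]
    - [82.5,-340.5,10,5]
    - [82.5,-340.5,10,5]
    - [82.5,-340.5,0,5]
    - [82.5,-340.5,-10,5]
    - [82.5,-340.5,-10,5]

```text
time: 18.23
tool_pos: [512.9, 57.2, 222.0]
tcp_rot: [-2.445, 1.56, -2.499]
contact_force: [-1.0, -1.1, -2.7]
grip_width: 13.6
```

carry_out:
  rows:
    - [1.5,-1,-15,0]
    - [1.5,-1,-30,0]
    - [1.5,-1,-42,0]
    - [1.5,-1,-52,0]
    - [1.5,-1,-57,0]
    - [1.5,-1,-59,0]
    - [1.5,-1,-60,0]
    - [1.5,-1,-60,0]

```text
time: 18.9
tool_pos: [514.6, 56.3, 162.4]
tcp_rot: [-2.4, 1.561, -2.455]
contact_force: [-0.2, 0.0, -1.9]
grip_width: 14.2
```

carry_out:
  rows:
    - [0,0,-1.5,0]
    - [0,0,-2.5,0]
    - [0,0,-3.5,0]
    - [0,0,-3.5,0]

```text
time: 19.23
tool_pos: [514.6, 56.2, 158.9]
tcp_rot: [-2.394, 1.561, -2.448]
contact_force: [-0.3, -0.0, -2.6]
grip_width: 13.8
```

carry_out:
  rows:
    - [0,0,-1,0]
    - [0,0,-2,0]
    - [0,0,-3,0]
    - [0,0,-3,0]

```text
time: 19.57
tool_pos: [514.5, 56.2, 155.7]
tcp_rot: [-2.415, 1.561, -2.469]
contact_force: [0.3, -0.4, -3.2]
grip_width: 13.9
```

carry_out:
  rows:
    - [0,0,-1,0]
    - [0,0,-2,0]
    - [0,0,-3,0]
    - [0,0,-3,0]

```text
time: 19.9
tool_pos: [514.4, 56.2, 152.4]
tcp_rot: [-2.444, 1.56, -2.498]
contact_force: [0.9, 0.8, -3.2]
grip_width: 13.8
```

carry_out:
  rows:
    - [0,0,-1,0]
    - [0,0,-2,0]
    - [0,0,-3,0]
    - [0,0,-3.5,0]
    - [0,0,-3.5,0]

```text
time: 20.32
tool_pos: [514.7, 56.2, 149.0]
tcp_rot: [-2.391, 1.561, -2.445]
contact_force: [0.8, -0.0, -2.1]
grip_width: 13.9
```

carry_out:
  rows:
    - [0,0,-1,0]
    - [0,0,-2,0]
    - [0,0,-2.5,0]
    - [0,0,-2.5,0]

```text
time: 20.65
tool_pos: [515.0, 56.2, 148.7]
tcp_rot: [-2.219, 1.562, -2.273]
contact_force: [-4.7, 0.2, 14.5]
grip_width: 13.6
```

Contact at TCP z ≈ 148.7, as the geometry predicts. I release here.

carry_out:
  hand: 44
  rows:
    - [0,0,0,0]
    - [0,0,0,0]
    - [0,0,0,0]
    - [0,0,0,0]
    - [0,0,0,0]
    - [0,0,25,0]
    - [0,0,60,0]
    - [0,0,100,0]
    - [0,0,140,0]
    - [0,0,150,0]
    - [0,0,150,0]

```text
time: 21.57
tool_pos: [516.5, 56.2, 302.3]
tcp_rot: [-1.237, 1.564, -1.291]
contact_force: [-0.6, -0.9, 0.0]
grip_width: 44.0
```

```bash
python3 - <<'E'
from h import *
o=get_obs();print(o['time'],o['tool_pos'],o['contact_force'])
c,im=shot("wrist","w10");a=cv2.resize(im[:,:,::-1],(512,384))
c,im=shot("top","t10");b=cv2.resize(im[130:250,100:360,::-1],(512,236),interpolation=cv2.INTER_CUBIC)
cv2.imwrite('pics/w10b.png',np.vstack([b,a[:270]]))
print(blobs(im,(0,0,0),(179,255,45),[108,155,188,238],6)[0])
for b in blobs(im,(0,0,0),(179,255,45),[108,155,160,238],6)[0]:print(ray(c,*b[1],95))
E
```

```text
21.5667 [516.51349345  56.22825281 302.28753518] [-0.62941991 -0.873332    0.02323402]
[(54, [123.7, 174.7], [118, 171, 12, 8])]
[536.1 393.1  95. ]
```

View pics/w10b.png

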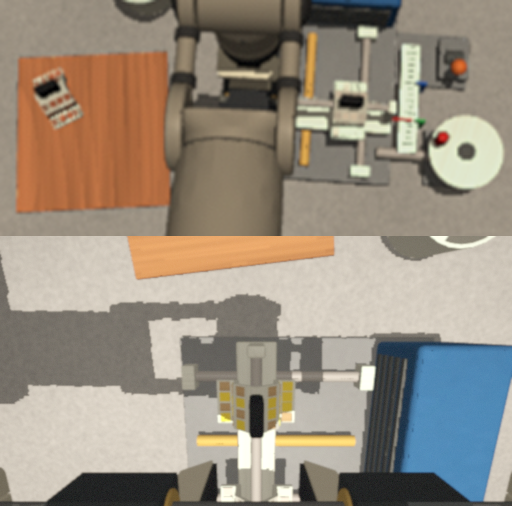

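White and yellow both hang square. Terracotta is unmoved and comes next.

carry_out:
  hand: 50
  rows:
    - [22.5,341.5,0,31]
    - [22.5,341.5,0,31]
    - [22.5,341.5,0,31]
    - [22.5,341.5,0,31]
    - [22.5,341.5,0,31]
    - [22.5,341.5,0,31]
    - [22.5,341.5,0,31]
    - [22.5,341.5,0,31]
    - [22.5,341.5,0,31]
    - [22.5,341.5,0,31]
    - [22.5,341.5,-40,31]
    - [22.5,341.5,-80,31]
    - [22.5,341.5,-120,31]
    - [22.5,341.5,-150,31]
    - [22.5,341.5,-150,31]
    - [22.5,341.5,-150,31]
    - [22.5,341.5,-150,31]
    - [22.5,341.5,-150,31]

```text
time: 23.17
tool_pos: [538.7, 397.9, 150.9]
tcp_rot: [-1.737, 1.564, -1.251]
contact_force: [0.8, -0.3, 0.5]
grip_width: 50.0
```

```bash
python3 - <<'E'
from h import *
o=get_obs();print(o['time'],o['tool_pos'],R.from_euler('xyz',o["tcp_rot"]).as_matrix().round(3)[:2,2])
c,im=shot("wrist","w11")
for z in (60,95):print(z,proj(c,(539,397.5,z)))
for b in blobs(im,(0,0,0),(179,255,40),[150,60,400,204],60)[0]:print(b,ray(c,*b[1],85))
cv2.imwrite('pics/w11b.png',cv2.resize(im[100:250,160:360,::-1],None,fx=3,fy=3))
E
```

```text
23.1667 [538.6655547  397.91369642 150.91616142] [0.884 0.467]
60 [258.1 193.4]
95 [258.1 208. ]
(452, [260.5, 189.3], [253, 175, 16, 29]) [535.5 407.9  85. ]
```

View pics/w11b.png

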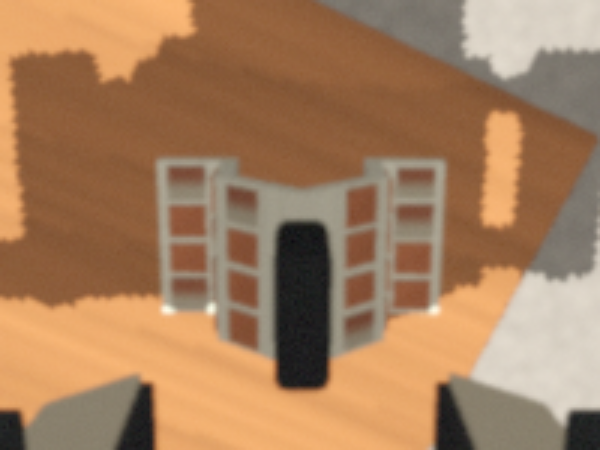

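Terracotta is aligned with the jaws, its block centred at crop (302,305), about 4 mm further along tool y than I had assumed.

carry_out:
  rows:
    - [0,3,-25,0]
    - [0,3,-50,0]
    - [0,3,-70,0]
    - [0,3,-80,0]
    - [0,3,-86,0]
    - [0,3,-86,0]
    - [0,3,-86,0]

```text
time: 23.8
tool_pos: [539.3, 401.5, 66.3]
tcp_rot: [-1.417, 1.564, -0.931]
contact_force: [1.5, 0.3, 1.1]
grip_width: 50.3
```

carry_out:
  hand: 0
  rows:
    - [0,0,0,0]
    - [0,0,0,0]
    - [0,0,0,0]
    - [0,0,0,0]
    - [0,0,0,0]
    - [0,0,0,0]
    - [0,0,0,0]
    - [0,0,30,0]
    - [0,0,70,0]
    - [0,0,110,0]
    - [0,0,150,0]
    - [0,0,185,0]
    - [0,0,185,0]
    - [0,0,185,0]

```text
time: 24.97
tool_pos: [539.8, 401.9, 253.3]
tcp_rot: [-0.884, 1.563, -0.398]
contact_force: [-0.1, -0.2, -3.7]
grip_width: 13.4
```

carry_out:
  rows:
    - [-5,-35,8,-5]
    - [-29,-416,8,-31]
    - [-29,-416,8,-31]
    - [-29,-416,8,-31]
    - [-29,-416,8,-31]
    - [-29,-416,8,-31]
    - [-29,-416,8,-31]
    - [-29,-416,8,-31]
    - [-29,-416,8,-31]
    - [-29,-416,8,-31]
    - [-29,-416,8,-31]
    - [-29,-416,8,-31]
    - [-29,-416,8,-31]
    - [-29,-416,8,-31]
    - [-29,-416,8,-31]
    - [-29,-416,8,-31]

```text
time: 26.3
tool_pos: [510.7, -12.8, 260.9]
tcp_rot: [-0.938, 1.563, -0.99]
contact_force: [-0.3, -0.3, -2.9]
grip_width: 13.7
```

```bash
python3 - <<'E'
from h import *
o=get_obs();print(o['time'],o['tool_pos'],R.from_euler('xyz',o["tcp_rot"]).as_matrix().round(3)[:2,2])
c,im=shot("scene","s12")
c,im=shot("wrist","w12")
E
```

```text
26.3 [510.74384549 -12.78881304 260.92598029] [ 0.999 -0.053]
```

carry_out:
  rows:
    - [0,-1,-20,0]
    - [0,-1,-40,0]
    - [0,-1,-60,0]
    - [0,-1,-75,0]
    - [0,-1,-88,0]
    - [0,-1,-98,0]
    - [0,-1,-104,0]
    - [0,-1,-107,0]
    - [0,-1,-108,0]
    - [0,-1,-108,0]

```text
time: 27.23
tool_pos: [511.1, -14.1, 153.6]
tcp_rot: [-0.837, 1.562, -0.89]
contact_force: [0.5, 0.3, -3.6]
grip_width: 13.9
```

carry_out:
  rows:
    - [0,0,-1,0]
    - [0,0,-2,0]
    - [0,0,-2.5,0]
    - [0,0,-2.5,0]

```text
time: 27.57
tool_pos: [511.2, -14.1, 151.2]
tcp_rot: [-0.812, 1.562, -0.865]
contact_force: [0.0, -0.2, -2.3]
grip_width: 14.2
```

carry_out:
  rows:
    - [0,0,-1,0]
    - [0,0,-2,0]
    - [0,0,-2.5,0]
    - [0,0,-2.5,0]

```text
time: 27.9
tool_pos: [511.3, -14.2, 150.6]
tcp_rot: [-0.739, 1.561, -0.792]
contact_force: [-5.7, 0.4, 12.4]
grip_width: 13.9
```

carry_out:
  hand: 44
  rows:
    - [0,0,0,0]
    - [0,0,0,0]
    - [0,0,0,0]
    - [0,0,0,0]
    - [0,0,0,0]
    - [0,0,25,0]
    - [0,0,60,0]
    - [0,0,100,0]
    - [0,0,140,0]
    - [0,-60,180,0]
    - [0,-100,180,0]
    - [0,-100,180,0]
    - [0,-100,180,0]

```text
time: 28.98
tool_pos: [511.7, -118.6, 331.9]
tcp_rot: [-0.754, 1.557, -0.811]
contact_force: [-0.9, -0.3, -0.4]
grip_width: 44.3
```

```bash
python3 - <<'E'
from h import *
o=get_obs();print(o['time'],o['tool_pos'],o['contact_force'])
c,a=shot("wrist","w13")
c2,b=shot("top","t13");c3,s=shot("scene","s13")
A=cv2.resize(a[:240,100:440,::-1],(425,300));B=cv2.resize(b[130:250,190:360,::-1],(375,265),interpolation=cv2.INTER_CUBIC)
S=cv2.resize(s[130:270,140:340,::-1],(400,280),interpolation=cv2.INTER_CUBIC)
M=np.zeros((580,800,3),np.uint8);M[:300,:425]=A;M[:265,425:]=B;M[300:,:400]=S;cv2.imwrite('pics/m13.png',M)
for b in blobs(a,(0,0,0),(179,255,45),[100,0,440,225],60)[0]:print(b,ray(c,*b[1],175))
E
```

```text
28.9833 [ 511.70688769 -118.56186364  331.87279812] [-0.89925408 -0.32861563 -0.35691677]
(419, [249.4, 69.7], [244, 51, 12, 37]) [511.6 -20.5 175. ]
(406, [248.9, 133.1], [243, 115, 12, 37]) [507.4 -78.1 175. ]
(90, [248.7, 3.3], [243, 0, 12, 8]) [514.5  33.6 175. ]
```

View pics/m13.png

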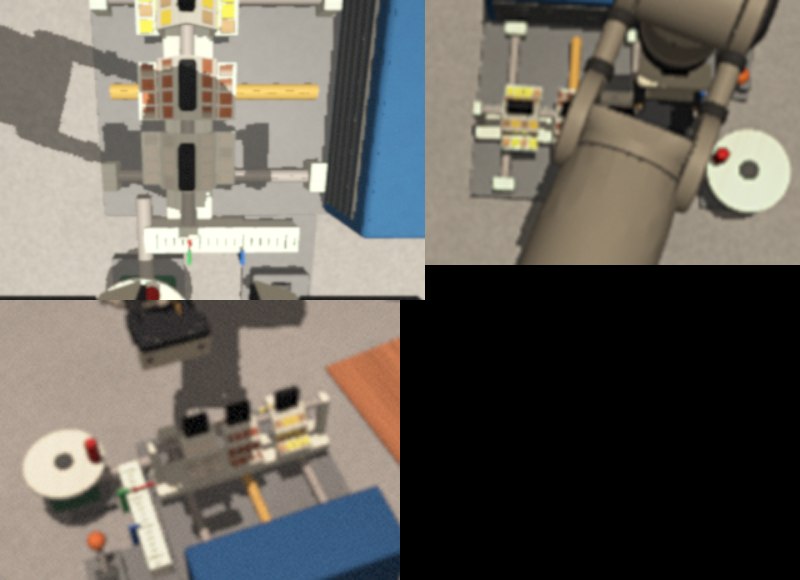

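All three hang squarely in a row, the pointer is still by the green clip, and nothing else has moved. I check the spacing and both marks numerically.

```bash
python3 - <<'E'
from h import *
W=np.load('pics/w13.npz');c=(W['K'],W['P']);im=W['im']
a=ray(c,249.4,51,178);b=ray(c,249,151.5,178);print(a,b,np.linalg.norm(a-b)-36)
y=ray(c,248.7,10.5,178);print('yellow -y end',y,'gap end-to-start Y/T centres',np.linalg.norm(y-a)+36)
W=np.load('pics/w12.npz');
for nm,lo,hi in(("ptr",(172,120,40),(6,255,255)),("green",(50,90,30),(85,255,255)),("blue",(105,120,40),(125,255,255))):
    for b in blobs(im,lo,hi,[180,170,330,235],6)[0][:2]:print(nm,b,ray(c,*b[1],45))
E
```

```text
[512.7  -5.  178. ] [506.4 -95.5 178. ] 54.719016749521714
yellow -y end [514.2  27.3 178. ] gap end-to-start Y/T centres 68.33481096279982
ptr (50, [220.7, 232.1], [216, 230, 11, 5]) [ 452.1 -238.1   45. ]
ptr (7, [251.3, 194.1], [251, 192, 2, 5]) [ 502.  -180.9   45. ]
green (26, [234.9, 223.6], [229, 222, 10, 6]) [ 474.5 -225.6   45. ]
green (23, [250.9, 206.2], [250, 201, 3, 10]) [ 500.2 -199.5   45. ]
blue (25, [293.1, 205.7], [292, 201, 3, 10]) [ 562.3 -202.5   45. ]
```

```bash
python3 - <<'E'
from h import *
W=np.load('pics/s13.npz');c=(W['K'],W['P']);im=W['im']
bs=[b for b in blobs(im,(0,0,0),(179,255,45),[225,165,305,205],20)[0]]
P=[]
for b in bs:
    p=ray(c,*b[1],165);P.append(p);print(b,p)
P=sorted(P,key=lambda p:p[1])
print([np.linalg.norm(P[i]-P[i+1]).round(1) for i in range(len(P)-1)])
E
```

```text
(103, [236.9, 192.2], [231, 187, 13, 11]) [511.2 -79.5 165. ]
(95, [258.4, 185.9], [254, 181, 10, 11]) [514.7 -17.5 165. ]
(72, [282.8, 179.2], [278, 175, 10, 10]) [520.2  54.1 165. ]
[np.float64(62.1), np.float64(71.8)]
```

Spacing is about 60 and 70 mm in both views, so it holds. Back to the handwheel: regrip the handle and wind clockwise about 3.8 turns.

carry_out:
  hand: 60
  rows:
    - [-30,-60,0,3]
    - [-51.5,-99,-20,3]
    - [-51.5,-99,-60,3]
    - [-51.5,-99,-100,3]
    - [-51.5,-99,-140,3]
    - [-51.5,-99,-170,3]
    - [-51.5,-99,-195,3]
    - [-51.5,-99,-215,3]
    - [-51.5,-99,-227,3]
    - [-51.5,-99,-227,3]
    - [-51.5,-99,-227,3]

```text
time: 30.05
tool_pos: [459.5, -211.5, 102.5]
tcp_rot: [-0.751, 1.564, -0.75]
contact_force: [0.1, -0.4, 0.2]
grip_width: 60.3
```

carry_out:
  hand: 0
  rows:
    - [0,0,0,0]
    - [0,0,0,0]
    - [0,0,0,0]
    - [0,0,0,0]
    - [0,0,0,0]
    - [0,0,0,0]
    - [0,0,0,0]
    - [0,0,0,0]

```text
time: 30.72
tool_pos: [459.5, -211.6, 102.7]
tcp_rot: [-0.77, 1.564, -0.769]
contact_force: [-1.0, 0.1, 1.8]
grip_width: 19.4
```

```bash
sed -i 's/a=.12/a=.15/' circ.py; python3 circ.py 70.5 -360 20
```

```text
[[2.6, -1.0, 0, 0], [9.9, -4.9, 0, 0], [20.1, -14.3, 0, 0], [27.9, -28.8, 0, 0], [29.9, -45.3, 0, 0], [25.8, -61.3, 0, 0], [16.3, -74.8, 0, 0], [2.5, -83.9, 0, 0], [-13.7, -87.4, 0, 0], [-30.0, -84.8, 0, 0], [-44.4, -76.5, 0, 0], [-54.7, -63.6, 0, 0], [-59.7, -47.9, 0, 0], [-58.6, -31.4, 0, 0], [-51.7, -16.4, 0, 0], [-39.8, -4.9, 0, 0], [-24.6, 1.6, 0, 0], [-10.8, 2.4, 0, 0], [-2.6, 0.8, 0, 0], [0.0, 0.0, 0, 0]]
```

carry_out:
  hand: 40
  rows:
    - [0,0,0,0]
    - [0,0,0,0]
    - [0,0,0,0]
    - [0,-5.5,0,0]
    - [0,-5.5,0,0]
    - [0,-5.5,0,0]

```text
time: 31.22
tool_pos: [459.5, -217.5, 102.6]
tcp_rot: [-0.766, 1.564, -0.766]
contact_force: [-0.7, 0.4, 0.2]
grip_width: 39.9
```

carry_out:
  hand: 0
  rows:
    - [0,0,0,0]
    - [0,0,0,0]
    - [0,0,0,0]
    - [0,0,0,0]
    - [0,0,0,0]
    - [0,0,0,0]
    - [0,0,0,0]

```text
time: 31.8
tool_pos: [459.4, -217.4, 102.6]
tcp_rot: [-0.774, 1.564, -0.774]
contact_force: [1.0, 0.2, 0.3]
grip_width: 19.5
```

carry_out:
  rows:
    - [2.6,-1.0,0,0]
    - [9.9,-4.9,0,0]
    - [20.1,-14.3,0,0]
    - [27.9,-28.8,0,0]
    - [29.9,-45.3,0,0]
    - [25.8,-61.3,0,0]
    - [16.3,-74.8,0,0]
    - [2.5,-83.9,0,0]
    - [-13.7,-87.4,0,0]
    - [-30.0,-84.8,0,0]
    - [-44.4,-76.5,0,0]
    - [-54.7,-63.6,0,0]
    - [-59.7,-47.9,0,0]
    - [-58.6,-31.4,0,0]
    - [-51.7,-16.4,0,0]
    - [-39.8,-4.9,0,0]
    - [-24.6,1.6,0,0]
    - [-10.8,2.4,0,0]
    - [-2.6,0.8,0,0]
    - [0.0,0.0,0,0]

```text
time: 33.47
tool_pos: [460.8, -217.9, 102.5]
tcp_rot: [-0.779, 1.563, -0.778]
contact_force: [-3.0, -0.2, 4.4]
grip_width: 19.2
```

```bash
cat > mk.py <<'E'
from h import *
import sys
o=get_obs();print(o['time'],o['tool_pos'].round(1),o['contact_force'].round(1))
c,im=shot("wrist",sys.argv[1])
for nm,lo,hi in(("ptr",(172,120,40),(6,255,255)),("green",(50,90,30),(85,255,255)),("blue",(105,120,40),(125,255,255))):
    for b in blobs(im,lo,hi,[180,40,400,200],15)[0][:3]:
        p=ray(c,*b[1],45);print(nm,b,p,'s=',(p[0]*.9987-p[1]*.0506).round(1))
E
python3 mk.py w14
```

```text
33.4667 [ 460.8 -217.9  102.5] [-3.  -0.2  4.4]
ptr (344, [345.8, 134.7], [340, 109, 13, 53]) [ 520.1 -167.1   45. ] s= 527.9
green (292, [313.7, 179.8], [302, 167, 19, 27]) [ 500.2 -198.1   45. ] s= 509.6
blue (193, [391.2, 182.5], [377, 177, 23, 17]) [ 554.3 -200.1   45. ] s= 563.7
```

carry_out:
  rows:
    - [2.6,-1.0,0,0]
    - [9.9,-4.9,0,0]
    - [20.1,-14.3,0,0]
    - [27.9,-28.8,0,0]
    - [29.9,-45.3,0,0]
    - [25.8,-61.3,0,0]
    - [16.3,-74.8,0,0]
    - [2.5,-83.9,0,0]
    - [-13.7,-87.4,0,0]
    - [-30.0,-84.8,0,0]
    - [-44.4,-76.5,0,0]
    - [-54.7,-63.6,0,0]
    - [-59.7,-47.9,0,0]
    - [-58.6,-31.4,0,0]
    - [-51.7,-16.4,0,0]
    - [-39.8,-4.9,0,0]
    - [-24.6,1.6,0,0]
    - [-10.8,2.4,0,0]
    - [-2.6,0.8,0,0]
    - [0.0,0.0,0,0]

```text
time: 35.18
tool_pos: [461.9, -218.4, 102.5]
tcp_rot: [-0.66, 1.563, -0.659]
contact_force: [-2.2, 0.4, 3.3]
grip_width: 19.5
```

carry_out:
  rows:
    - [2.6,-1.0,0,0]
    - [9.9,-4.9,0,0]
    - [20.1,-14.3,0,0]
    - [27.9,-28.8,0,0]
    - [29.9,-45.3,0,0]
    - [25.8,-61.3,0,0]
    - [16.3,-74.8,0,0]
    - [2.5,-83.9,0,0]
    - [-13.7,-87.4,0,0]
    - [-30.0,-84.8,0,0]
    - [-44.4,-76.5,0,0]
    - [-54.7,-63.6,0,0]
    - [-59.7,-47.9,0,0]
    - [-58.6,-31.4,0,0]
    - [-51.7,-16.4,0,0]
    - [-39.8,-4.9,0,0]
    - [-24.6,1.6,0,0]
    - [-10.8,2.4,0,0]
    - [-2.6,0.8,0,0]
    - [0.0,0.0,0,0]

```text
time: 36.85
tool_pos: [463.0, -218.9, 102.5]
tcp_rot: [-0.604, 1.562, -0.604]
contact_force: [-2.8, -0.0, 4.5]
grip_width: 19.1
```

```bash
python3 circ.py 70.5 -240 16; sed -i 's/180,40,400,200/180,40,470,200/' mk.py; python3 mk.py w15
```

```text
[[2.7, -1.1, 0, 0], [10.3, -5.2, 0, 0], [20.1, -14.3, 0, 0], [27.0, -26.2, 0, 0], [29.9, -39.7, 0, 0], [28.6, -53.5, 0, 0], [23.2, -66.2, 0, 0], [14.2, -76.6, 0, 0], [2.5, -83.9, 0, 0], [-10.9, -87.2, 0, 0], [-24.7, -86.4, 0, 0], [-37.6, -81.4, 0, 0], [-48.3, -72.7, 0, 0], [-55.7, -61.6, 0, 0], [-58.7, -53.4, 0, 0], [-59.3, -50.6, 0, 0]]
36.85 [ 463.  -218.9  102.5] [-2.8 -0.   4.5]
ptr (394, [391.1, 135.9], [384, 111, 16, 53]) [ 552.9 -168.9   45. ] s= 560.7
green (282, [310.0, 178.1], [299, 165, 18, 27]) [ 500.  -197.9   45. ] s= 509.4
blue (461, [396.6, 182.5], [374, 171, 37, 25]) [ 560.6 -201.2   45. ] s= 570.1
```

```bash
python3 circ.py 66.7 -290 18
```

```text
[[2.5, -1.2, 0, 0], [9.5, -5.6, 0, 0], [18.9, -15.2, 0, 0], [25.4, -28.6, 0, 0], [27.2, -43.3, 0, 0], [24.1, -57.8, 0, 0], [16.5, -70.5, 0, 0], [5.1, -80.0, 0, 0], [-8.7, -85.4, 0, 0], [-23.5, -86.0, 0, 0], [-37.7, -81.7, 0, 0], [-49.7, -73.1, 0, 0], [-58.3, -61.0, 0, 0], [-62.5, -46.8, 0, 0], [-61.8, -32.0, 0, 0], [-57.1, -19.3, 0, 0], [-52.4, -12.5, 0, 0], [-50.5, -10.5, 0, 0]]
```

carry_out:
  rows:
    - [2.5,-1.2,0,0]
    - [9.5,-5.6,0,0]
    - [18.9,-15.2,0,0]
    - [25.4,-28.6,0,0]
    - [27.2,-43.3,0,0]
    - [24.1,-57.8,0,0]
    - [16.5,-70.5,0,0]
    - [5.1,-80.0,0,0]
    - [-8.7,-85.4,0,0]
    - [-23.5,-86.0,0,0]
    - [-37.7,-81.7,0,0]
    - [-49.7,-73.1,0,0]
    - [-58.3,-61.0,0,0]
    - [-62.5,-46.8,0,0]
    - [-61.8,-32.0,0,0]
    - [-57.1,-19.3,0,0]
    - [-52.4,-12.5,0,0]
    - [-50.5,-10.5,0,0]
    - [-50.5,-10.5,0,0]
    - [-50.5,-10.5,0,0]

```text
time: 38.57
tool_pos: [412.0, -228.4, 102.5]
tcp_rot: [-0.372, 1.564, -0.372]
contact_force: [-4.5, 7.9, 6.3]
grip_width: 19.2
```

carry_out:
  hand: 50
  rows:
    - [0,0,0,0]
    - [0,0,0,0]
    - [0,0,0,0]
    - [0,0,5,0]
    - [0,0,40,0]
    - [0,0,80,0]
    - [40,10,80,0]
    - [80,20,80,0]
    - [120,30,80,0]
    - [150,30,80,0]
    - [150,30,80,0]
    - [150,30,80,0]

```text
time: 39.57
tool_pos: [562.9, -198.2, 181.9]
tcp_rot: [-0.393, 1.564, -0.392]
contact_force: [-1.1, -0.2, -1.2]
grip_width: 50.0
```

```bash
python3 mk.py w16; python3 - <<'E'
from h import *
im=np.load('pics/w16.npz')['im'];cv2.imwrite('pics/w16b.png',cv2.resize(im[60:230,170:360,::-1],None,fx=3.4,fy=3.4,interpolation=cv2.INTER_CUBIC))
E
```

```text
39.5667 [ 562.9 -198.2  181.9] [-1.1 -0.2 -1.2]
ptr (82, [257.0, 156.7], [255, 145, 5, 24]) [ 563.4 -176.5   45. ] s= 571.6
green (140, [190.7, 178.9], [186, 170, 14, 19]) [ 500.5 -197.8   45. ] s= 509.9
blue (643, [397.4, 127.8], [362, 99, 63, 47]) [ 691. -150.   45.] s= 697.7
blue (442, [422.3, 69.4], [410, 40, 26, 65]) [ 706.4 -100.2   45. ] s= 710.6
blue (63, [255.6, 183.5], [254, 174, 4, 18]) [ 562.  -202.3   45. ] s= 571.5
```

View pics/w16b.png

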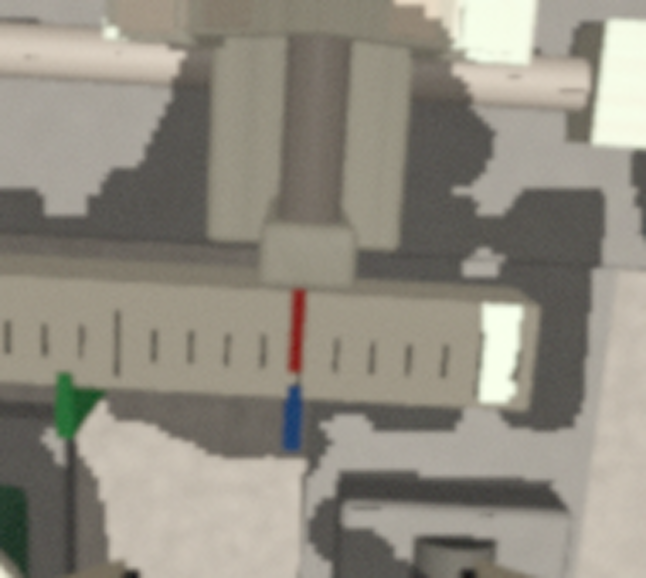

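The pointer at (297,330) and the blue clip at (292,418) are in line, 0.1 mm apart along the scale. Before the lever, I confirm the saddles still hang and refine the ball position.

```bash
python3 - <<'E'
from h import *
c,im=shot("scene","s17")
for b in blobs(im,(0,0,0),(179,255,45),[220,165,320,240],20)[0]:print(b,ray(c,*b[1],165))
w=np.load('pics/w16.npz');cw=(w['K'],w['P'])
bs=blobs(im,(5,150,100),(16,255,255),[160,220,220,280],10)[0];bw=blobs(w['im'],(5,150,100),(16,255,255),[200,150,400,384],10)[0]
print(bs,bw)
if bw:print(tri(cw,bw[0][1],c,bs[0][1]))
E
```

```text
(104, [244.1, 209.0], [239, 204, 12, 11]) [570.4 -82.1 165. ]
(83, [266.2, 203.0], [261, 199, 11, 10]) [576.  -21.3 165. ]
(79, [291.4, 195.4], [287, 191, 10, 10]) [580.3  51.  165. ]
[(53, [187.7, 249.8], [184, 246, 8, 9])] [(604, [277.8, 252.6], [264, 239, 28, 27])]
[ 581.6 -252.1   88.5]
```

carry_out:
  hand: 0
  rows:
    - [-15,-25,0,0]
    - [-25,-55,0,0]
    - [-25,-55,0,0]
    - [-25,-55,-30,0]
    - [-25,-55,-60,0]
    - [-25,-55,-85,0]
    - [-25,-55,-98,0]
    - [-25,-55,-100,0]
    - [-25,-55,-100,0]
    - [-25,-55,-100,0]

```text
time: 40.5
tool_pos: [536.5, -254.1, 83.7]
tcp_rot: [-0.439, 1.563, -0.44]
contact_force: [-0.2, -0.5, -0.3]
grip_width: 0.3
```

carry_out:
  rows:
    - [8,0.5,-2,0]
    - [18,0,-2,0]
    - [28,-0.5,-2,0]
    - [38,-1,-2,0]
    - [48,-1.5,-2,0]
    - [56,-2,-2,0]
    - [64,-2,-2,0]
    - [70,-2,-2,0]
    - [73,-2,-2,0]
    - [73,-2,-2,0]
    - [73,-2,-2,0]

```text
time: 41.42
tool_pos: [609.2, -255.8, 81.0]
tcp_rot: [-0.412, 1.565, -0.413]
contact_force: [0.7, -0.0, -0.1]
grip_width: 0.4
```

```bash
python3 - <<'E'
from h import *
o=get_obs();print(o['tool_pos'],o['contact_force'])
c,im=shot("scene","s18");bs=blobs(im,(5,150,100),(16,255,255),[150,220,240,300],10)[0];print(bs,[ray(c,*bs[0][1],z) for z in(80,88)] if bs else '')
print('expect',proj(c,(640,-255.5,87)),proj(c,(637,-255.5,87)))
E
```

```text
[ 609.16816749 -255.77329073   81.00781985] [ 0.74465726 -0.00091122 -0.08890276]
[] 
expect [192.7 269.1] [192.4 268.2]
```

carry_out:
  rows:
    - [2,0,0,0]
    - [4,0,0,0]
    - [6,0,0,0]
    - [8,0,0,0]
    - [8,0,0,0]

```text
time: 41.88
tool_pos: [611.8, -255.7, 79.9]
tcp_rot: [3.133, 1.564, 3.131]
contact_force: [-17.7, -0.5, 7.6]
grip_width: 0.5
```

```bash
python3 - <<'E'
from h import *
o=get_obs();print(o['tool_pos'],o['contact_force'])
c,im=shot("scene","s19");bs=blobs(im,(3,130,40),(20,255,255),[150,200,260,320],8)[0]
for b in bs:print(b,ray(c,*b[1],87))
E
```

```text
[ 611.78042053 -255.7265031    79.86915125] [-17.73455624  -0.51482567   7.59874875]
(19, [255.9, 201.5], [253, 200, 7, 4]) [508.3 -23.8  87. ]
(18, [181.9, 258.2], [181, 254, 3, 9]) [ 598.8 -272.6   87. ]
```

The end stop is felt at TCP x ≈ 612 (-17.7 N). I back off, rise clear and check.

carry_out:
  rows:
    - [-10,0,0,0]
    - [-25,0,0,0]
    - [-35,0,0,0]
    - [-35,0,30,0]
    - [-40,0,70,0]
    - [-50,0,110,0]
    - [-60,0,150,0]
    - [-100,-20,190,0]
    - [-140,-40,210,0]
    - [-180,-60,210,0]
    - [-200,-60,210,0]
    - [-200,-60,210,0]
    - [-200,-60,210,0]

```text
time: 43.02
tool_pos: [410.2, -316.6, 290.8]
tcp_rot: [-2.99, 1.565, -2.995]
contact_force: [-0.3, 0.4, 0.7]
grip_width: 0.4
```

```bash
python3 - <<'E'
from h import *
o=get_obs();print(o['time'],o['tool_pos'],o['contact_force'])
c,s=shot("scene","s20");ct,t=shot("top","t20")
bs=blobs(s,(5,150,100),(16,255,255),[160,220,230,300],10)[0];bt=blobs(t,(5,150,100),(16,255,255),[300,130,350,180],10)[0];print(bs,bt)
if bs and bt:print('ball',tri(c,bs[0][1],ct,bt[0][1]))
for n,lo,hi in(("ptr",(172,120,60),(6,255,255)),("blue",(108,120,40),(130,255,255))):
    for b in blobs(t,lo,hi,[295,165,325,200],3)[0]:print(n,b,ray(ct,*b[1],51))
for b in blobs(s,(0,0,0),(179,255,45),[220,165,320,240],20)[0]:print(b[1],ray(c,*b[1],165))
S=cv2.resize(s[150:310,120:340,::-1],(550,400),interpolation=cv2.INTER_CUBIC);cv2.imwrite('pics/s20b.png',S)
E
```

```text
43.0167 [ 410.22285192 -316.6018233   290.7835651 ] [-0.26050429  0.40868591  0.65436031]
[(66, [192.9, 268.7], [189, 265, 9, 9])] [(42, [333.2, 146.1], [330, 143, 7, 7])]
ball [ 638.  -255.7   85.7]
ptr (6, [301.0, 171.5], [300, 171, 3, 2]) [ 563.  -157.7   51. ]
blue (6, [314.2, 172.7], [313, 172, 3, 3]) [ 559.5 -199.8   51. ]
[266.2, 203.0] [576.  -21.3 165. ]
[243.0, 210.9] [574.8 -86.9 165. ]
[291.4, 195.3] [580.   51.1 165. ]
```

View pics/s20b.png

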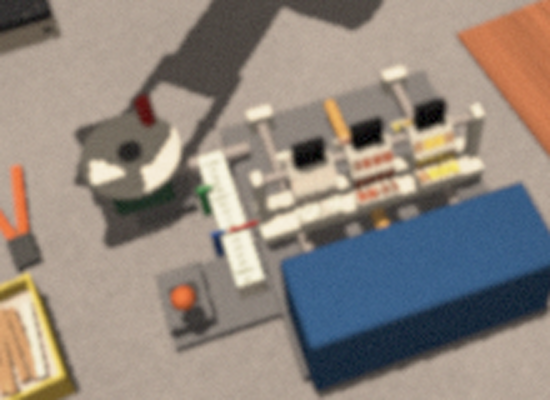

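The picture shows all three saddles upright on the bar, the pointer at the blue clip, and the lever thrown (ball moved 56 mm). White's blob shifted about 2 px, so I check from above before handing in.

carry_out:
  rows:
    - [40,60,40,0]
    - [80,110,40,0]
    - [120,160,40,0]
    - [160,200,40,0]
    - [160,200,40,0]
    - [160,200,40,0]
    - [160,200,40,0]

```text
time: 43.7
tool_pos: [575.8, -109.7, 328.8]
tcp_rot: [2.701, 1.564, 2.705]
contact_force: [-1.3, 0.4, -0.1]
grip_width: 0.8
```

```bash
python3 - <<'E'
from h import *
o=get_obs();print(o['time'],o['tool_pos'])
c,im=shot("wrist","w21")
bl,m=blobs(im,(0,0,0),(179,255,45),[150,0,360,225],60)
for k in cv2.findContours(m,cv2.RETR_EXTERNAL,cv2.CHAIN_APPROX_NONE)[0]:
    if cv2.contourArea(k)>60:
        r=cv2.minAreaRect(k);print(np.round(r[0],1),np.round(r[1],1),round(r[2],1),ray(c,*r[0],172))
for nm,lo,hi in(("ptr",(172,120,40),(6,255,255)),("blue",(105,120,40),(125,255,255))):
    for b in blobs(im,lo,hi,[180,100,330,235],6)[0][:2]:p=ray(c,*b[1],48);print(nm,b,p,(p[0]*.9987-p[1]*.0506).round(1))
# old picture for comparison
W=np.load('pics/w13.npz');m=blobs(W['im'],(0,0,0),(179,255,45),[150,0,360,225],60)[1]
for k in cv2.findContours(m,cv2.RETR_EXTERNAL,cv2.CHAIN_APPROX_NONE)[0]:
    if cv2.contourArea(k)>60:
        r=cv2.minAreaRect(k);print('old',np.round(r[0],1),np.round(r[1],1),round(r[2],1),ray((W['K'],W['P']),*r[0],172))
E
```

```text
43.7 [ 575.81207387 -109.69751226  328.84183938]
[254.  152.6] [13.2 37. ] 2.6 [571.5 -86.8 172. ]
[255.6  83.1] [12.3 38.2] 3.4 [572.9 -21.6 172. ]
[259.   19.5] [10.  9.] 0.0 [575.8  31.9 172. ]
blue (11, [248.8, 217.6], [248, 213, 2, 9]) [ 561.8 -203.1   48. ] 571.3
blue (6, [327.3, 192.7], [326, 191, 4, 4]) [ 674.1 -164.4   48. ] 681.5
old [248.5 133. ] [36. 11.] 90.0 [506.9 -78.3 172. ]
old [249.5  69. ] [36. 11.] 90.0 [511.7 -19.7 172. ]
old [248.5   3.5] [ 7. 11.] 90.0 [514.4  34.2 172. ]
```

White now sits about 6 mm further along the bar, but it is still square (block angle 2.6° against terracotta's 3.4°), on the bar line and 65 mm from its neighbour. I hand in.

```bash
python3 -c "
from plant import *
print(close_job())"
```

```text
the job is handed in; nothing more can be done
None
```

The job is handed in, and every step was done in order. No verdict came back, so what follows rests on my own measurements.

- **Loading mark:** I wound the handwheel counter-clockwise until the pointer was about 0.4 mm from the green mark.
- **Samples:** Three saddles were present (white, terracotta and yellow; no blue one). I hung all three on the bar about 60 and 70 mm apart.
- **Curing mark:** I wound the loaded rail about 3.8 turns clockwise. Seen from directly above, the pointer was about 0.1 mm from the blue mark.
- **Lever:** I pushed it over until it met its end stop. The ball had moved 56 mm of its expected 58 mm.

**Last checks:**
- All three saddles were still hanging on the bar line. White and terracotta were square to within about 1°, with centres 65 mm apart. Yellow was mostly out of that view, and the scene picture showed it upright.
- In the last wrist picture the pointer was not picked up. The final pointer reading is from before the lever push, and the later scene picture showed it still at the blue clip.
- The robot was clear of everything at hand-in.

**What disagreed:**
- **White's position:** it sat 6–8 mm further along the bar at the end than when it was hung. It was possibly nudged, but it was still seated with good spacing.
- **Spacing before winding:** the wrist and scene cameras differed by a few millimetres (about 57 against 62 mm for white–terracotta). Both are above the 53 mm limit.
- **White's first lowering:** it met an unexplained 44 N contact reading before release. It hung correctly afterwards.

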